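Get the case boxes out for the next group

TASK

Get the puzzle-game table ready: take every orange case box out of the rack (tip each one forward by its top edge, as they sit too tightly to be gripped where they stand) and stand them upright in the bays of the white caddy. Once all of them are in, slide the loaded caddy across the table until it stands squarely in the middle of the green desk mat. Leave the blue boxes in the rack and everything else on the table as it is.

Things in the scene. Friction and masses are not known exactly. Their poses are not given: they have to be found in the camera images.
- case_1: A closed, rigid orange box shaped like a thick book: 105 mm deep (x), 34 mm thick (y), 200 mm tall (z), 0.25 kg give or take a third. Origin: centre of its underside; z up along its height; -x is its spine (with the paper label), +x its back. At the start it stands upright in one of the rack's five slots (any of them), spine towards the robot. It may be absent (2 or 3 orange boxes are there).
- case_2: A closed, rigid orange box shaped like a thick book: 105 mm deep (x), 34 mm thick (y), 200 mm tall (z), 0.25 kg give or take a third. Origin: centre of its underside; z up along its height; -x is its spine (with the paper label), +x its back. At the start it stands upright in one of the rack's five slots (any of them), spine towards the robot. It may be absent (2 or 3 orange boxes are there).
- case_3: A closed, rigid orange box shaped like a thick book: 105 mm deep (x), 34 mm thick (y), 200 mm tall (z), 0.25 kg give or take a third. Origin: centre of its underside; z up along its height; -x is its spine (with the paper label), +x its back. At the start it stands upright in one of the rack's five slots (any of them), spine towards the robot. It may be absent (2 or 3 orange boxes are there).
- blue_1: A closed, rigid blue box shaped like a thick book: 105 mm deep (x), 34 mm thick (y), 200 mm tall (z), 0.25 kg give or take a third. Origin: centre of its underside; z up along its height; -x is its spine (with the paper label), +x its back. At the start it stands upright in one of the rack's five slots (any of them), spine towards the robot. Not wanted: stays in the rack.
- blue_2: A closed, rigid blue box shaped like a thick book: 105 mm deep (x), 34 mm thick (y), 200 mm tall (z), 0.25 kg give or take a third. Origin: centre of its underside; z up along its height; -x is its spine (with the paper label), +x its back. At the start it stands upright in one of the rack's five slots (any of them), spine towards the robot. Not wanted: stays in the rack.
- rack: Fixed wooden tip-out rack with five 38 mm slots at y = -84, -42, 0, 42, 84 mm between 4 mm partitions (sides 10 mm) that reach z = 205 mm and run from x = -52 to 55 mm. Origin: on the table under the middle slot's middle; x points from front (robot side) to back, y along the row, z up. A standing box fills x -52.5 to 52.5 mm with 2 mm of play each side, underside at z = 15, top at z = 215 mm.
- rack_rail (a point): Middle of the steel lean rail in front of the rack: 12 mm thick, along the rack's y, axis at rack x = -100, z = 75 mm, between end cheeks 82 mm high reaching to x = -126 mm. A box pulled forward by its top turns about the lip at its foot, overbalances at about 29 degrees and then leans by itself with its spine on the rail at about 35 degrees; let go earlier it falls back upright.
- rack_lip (a point): Middle of the top of the lip (rack x = -57, z = 20 mm; 5 mm thick, 5 mm high) that holds the foot of every standing box and about which it tips.
- rack_back (a point): Middle of the top of the rack's low back panel (rack x 58 to 66 mm, z = 120 mm): above it the space behind the boxes is open, so a fingertip can reach down behind a box's top back edge.
- caddy: Loose white plastic caddy, 166 mm (x) by 272 mm (y), walls 4 mm thick and 74 mm high, floor 4 mm, 0.8 kg give or take a fifth; slides on the table when pushed. Origin: centre of its underside; -x is its long side towards the robot. Three box bays; beside them lie empty pen channels 24 mm wide (too narrow for a box) and along the whole front an empty trough 34 mm wide (x -79 to -45 mm).
- bay_1 (a point): Centre of the floor (4 mm above the underside) of the caddy's right-hand bay, at caddy x = 19, y = -80 mm; the bay is 120 mm (x) by 48 mm (y) and takes one box.
- bay_2 (a point): Centre of the floor (4 mm above the underside) of the caddy's middle bay, at caddy x = 19, y = 0 mm; the bay is 120 mm (x) by 48 mm (y) and takes one box.
- bay_3 (a point): Centre of the floor (4 mm above the underside) of the caddy's left-hand bay, at caddy x = 19, y = 80 mm; the bay is 120 mm (x) by 48 mm (y) and takes one box.
- mat: Green desk mat lying flat on the table, 224 mm (x) by 330 mm (y), 1 mm thick, no obstacle to sliding. Origin: its centre; axes along its sides; the caddy belongs in its middle with the caddy's x along the mat's x.
- saucer: White saucer, 124 mm across, with the coffee cup on it. Leave alone. Origin: centre of its underside.
- cup: White coffee cup, 72 mm across, 58 mm high, on the saucer. Leave alone. Origin: centre of its underside.
- phone: Black phone lying flat, 148 x 72 x 9 mm. Leave alone. Origin: centre of its underside.
- notebook: Brown notebook lying flat, 150 x 210 x 22 mm. Leave alone. Origin: centre of its underside.
- bottle: Glass water bottle with blue cap, 66 mm across, 210 mm tall, standing. Leave alone. Origin: centre of its underside.
- stapler: Red and black stapler, 140 x 34 x 50 mm. Leave alone. Origin: centre of its underside.
- marker: White and green marker, 140 x 21 x 21 mm, lying flat. Leave alone. Origin: centre of the underside of its white barrel.

How it is judged (in metres and radians):
On the way:
1. every orange box stands upright on the floor of a caddy bay, let go, while the caddy is not yet on the mat (x of case_1 in the frame of caddy between 0.004 and 0.034 m and y of case_1 in the frame of caddy between -0.1 and 0.1 m and z of each of case_1, case_2, case_3 in the frame of caddy below 0.015 m and angle between each of case_1, case_2, case_3's own z axis and vertical below 0.2 rad and linear speed of each of case_1, case_2, case_3 below 0.03 m/s and x of case_2 in the frame of caddy between 0.004 and 0.034 m and y of case_2 in the frame of caddy between -0.1 and 0.1 m and x of case_3 in the frame of caddy between 0.004 and 0.034 m and y of case_3 in the frame of caddy between -0.1 and 0.1 m and contact force between the fingers and case_1 below 0.3 N and contact force between the fingers and case_2 below 0.3 N and contact force between the fingers and case_3 below 0.3 N and horizontal distance between caddy and mat above 0.05 m), for 0.3 s.
At the end, for the whole second after the job is handed in: Every orange box stands at rest on the floor of a caddy bay, within 0.2 rad of upright; the caddy rests on the mat, centred within 30 mm along each mat axis and turned at most 0.17 rad from it; the blue boxes stand in the rack as before (30 mm, 0.2 rad) (x of case_1 in the frame of caddy between 0.004 and 0.034 m and y of case_1 in the frame of caddy between -0.1 and 0.1 m and z of each of case_1, case_2, case_3 in the frame of caddy below 0.015 m and angle between each of case_1, case_2, case_3, blue_1, blue_2's own z axis and vertical below 0.2 rad and linear speed of each of case_1, case_2, case_3 below 0.03 m/s and x of case_2 in the frame of caddy between 0.004 and 0.034 m and y of case_2 in the frame of caddy between -0.1 and 0.1 m and x of case_3 in the frame of caddy between 0.004 and 0.034 m and y of case_3 in the frame of caddy between -0.1 and 0.1 m and x of caddy in the frame of mat between -0.03 and 0.03 m and y of caddy in the frame of mat between -0.03 and 0.03 m and angle between the x axis of caddy and the x axis of mat, either way round below 0.17 rad and angle between caddy's own z axis and vertical below 0.05 rad and linear speed of caddy below 0.01 m/s and distance of each of blue_1, blue_2 from where it was at the start of the episode below 0.03 m); the robot touches nothing.
It fails at once if a blue box is pulled out of or tipped in the rack (distance of any of blue_1, blue_2 from where it was at the start of the episode above 0.03 m or angle between any of blue_1, blue_2's own z axis and vertical above 0.35 rad).
It fails at once if something else on the table is shoved more than 40 mm (distance of any of saucer, cup, phone, notebook, bottle, stapler, marker from where it was at the start of the episode above 0.04 m).
It fails at once if the cup or the bottle is knocked over (angle between any of cup, bottle's own z axis and vertical above 0.6 rad).
Of case_1, case_2, case_3 only 2 to 3 are there at a start; the rules pass over those that are not, and their reading is None.
At some moment in a run one of caddy may be knocked a few centimetres aside while the robot is not near it.
It also fails if it takes over 210 s, if anything falls off the work surface, if the arm or the gripper's body presses on something with over 40 N, if the wrist force passes 120 N, or if a joint passes its speed limit or range.

ROBOT

A 6-joint arm with a two-finger parallel gripper is mounted at the origin on the work surface. World frame = base frame: x ahead of the robot, y to its left, z up, the work surface at z = 0. Lengths are in mm, angles in rad, forces in N, time in s.
With the tool pointing down it reaches from about 350 to 875 mm from the base axis. Payload 4.2 kg.
Tool frame: the origin (TCP) lies where the fingers leave the gripper's body, on its centre line; the fingertips stand ahead of it and the grasp point (between the pads) lies 54 mm ahead of it (arm.nose_length is the z of the fingertips in the tool frame, in mm); z points along the fingers, x is the direction in which the jaws open and shut, and the axes are right-handed (so a half turn about z gives the same grasp; the last joint's range is limited). The gripper opens to 85 mm and grips with 20 to 120 N. Pads are 22 mm wide; open, the fingers measure 114 mm over their backs; the gripper's body (76 mm by 85 mm) begins 54 mm behind the grasp point. The pads swing forward as they close: fully open they stand 13 mm farther back than shut.
Start: joints at [0.259, 0.385, 0.008, 0, -1.194, -0.259], TCP at [624.98, 0.025, 303.912] pointing down, gripper open.
Joint ranges: [-3.14, 3.14], [-1.21, 2.06], [-1.07, 1.41], [-3.16, 2.05], [-2.99, -0.16], [-3.1, 3.1]. Speed limits (rad/s): [2.79, 2.79, 3.14, 3.14, 3.14, 3.14].

INTERFACE

Orientations are given as a unit quaternion [x, y, z, w].
In Python, from bench import arm, imaging, job_done gives the robot as it stands.
- The arm moves only by the shell command python3 -m crank 'ROWS' [OPENING]. ROWS is a JSON object of lists of equal length, an entry for each row: "delta_pos": the shift along the tool's x, y, z in m, a list of three; "twist": the turn about the tool's z in rad. In form: {"delta_pos": [[tx, ty, tz], ...], "twist": [twist, ...]}. A call has 1 to 8 rows; each row shifts and turns the commanded pose from where the row before left it, along the tool's axes as they then stand; what a row does not reach is not made up. A row lasts 1/12 s, in which the tool goes at most 41.7 mm and 7.16 degrees, less where a joint would pass 70% of its speed; a pose out of reach is approached as far as the arm can. A call is refused whole if a number of a shift passes 0.0417 or a number of a turn 0.125, either way. A call with a gripper value outside its range is refused whole. OPENING is the opening, from 0 (shut) to 1 (fully open), set as the call begins (- or left out, the last holds). The fingers move at their own pace and stop on an object; the grip force is fixed at half the most. Time passes only in rows, so rows that do not move let the fingers close. It gives the time, the measured TCP pose, the force and the opening at its end, in the units of the state.
- arm.read_state(): the state, without advancing time (a new reading comes with each control period).
- imaging.get_image(name): name is "scene" or "side" or "wrist"; returns (picture, depth): 420x560x3 uint8, blue, green, red; 420x560 float32, mm along the optical axis (not along the pixel's ray), 0 where there is no reading.
- imaging.camera_model(name): a dict with "vfov" (degrees; the focal length in pixels is half the picture's height over the tangent of half this angle, whatever the lens; pixels are square), "cx", "cy" (the principal point, pixels), "T" (4x4, takes a point from camera to world coordinates); the wrist camera has in their place "hand_eye" (4x4, takes a point from camera to tool coordinates, whose origin is the TCP and whose axes are the tool frame's). Camera axes: x right, y up, looking along -z (the intrinsics and any distortion apply to the point x, -y, -z); pixel columns grow to the right and rows downward; lengths in mm; the calibration is good to about 2 mm. A picture is of the moment at which its call begins: read the wrist's pose just before it. camera_model takes no time and is no camera call.
- job_done(): hands the job in, once; it reports no verdict.
The state is a dict: "clock": time; "joints": joint angles; "joint_vel": joint speeds; "joint_efforts": joint torques, N m; "position": TCP position; "ee_rot": TCP orientation; "contact_force": force on the tool from outside, world axes, zero at the start; "wrist_torque": the same for the moment, N m; "gripper_width": finger opening in mm.
Only numpy, scipy, OpenCV 4.12 (cv2) and the standard library are available. Lean on these libraries where they do the work, as an engineer would, in place of code of your own. Each camera call takes 0.05 s, during which the arm holds its last target.

## Working session

There is one attempt and no reset: what is moved stays moved. The work goes in short steps, Python scripts to look and compute and a shell command to move; the robot and the scene stay as the last step left them, time stands still between calls to the robot, and variables do not carry over. Pictures are saved under pics/ and viewed, and the job is handed in when it is done.

```bash
ls -la; mkdir -p pics
python3 - <<'E'
from bench import arm, imaging
import cv2,numpy as np
print(arm.read_state()); print(arm.nose_length)
for n in ["scene","side","wrist"]:
    m=imaging.camera_model(n); print(n,m)
    p,d=imaging.get_image(n); cv2.imwrite(f"pics/{n}0.png",p); np.savez(f"pics/{n}0.npz",p=p,d=d)
E
```

```text
total 12
drwxr-xr-x  3 agent agent 4096 Dec  7 16:31 .
drwxr-xr-x 23 root  root  4096 Dec  7 16:31 ..
drwxr-xr-x  2 agent agent 4096 Dec  7 16:31 pics
{'clock': 0.0, 'joints': array([ 2.58574244e-01,  3.85552950e-01,  6.60457624e-03, -5.23453202e-04,
       -1.19401905e+00, -2.58605596e-01]), 'joint_vel': array([-0.00183754, -0.00156117,  0.000225  ,  0.00094208, -0.00076865,
       -0.00029136]), 'joint_efforts': array([-9.55001960e-04, -3.92286408e+01,  1.88399577e+01,  4.18616563e+00,
       -4.72148502e-03,  8.27910434e-07]), 'position': array([6.24558508e+02, 1.10989162e-02, 3.02811654e+02]), 'ee_rot': array([ 1.12235661e-04,  9.99999375e-01, -4.24193932e-05, -1.11166443e-03]), 'contact_force': array([-0.67391398,  0.2660412 ,  0.09254347]), 'wrist_torque': array([-0.01316836,  0.0068807 ,  0.06393927]), 'gripper_width': 85.53855865924952}
72.6
scene {'vfov': 44.700501567434735, 'cx': 277.83293602571433, 'cy': 205.89723942912624, 'T': array([[-7.67728929e-01, -4.38964087e-01,  4.66800624e-01,
         1.37807384e+03],
       [ 6.40583865e-01, -5.43558489e-01,  5.42398822e-01,
  
[... 365 characters left out ...]
02],
       [-5.65221555e-02,  7.36758180e-01, -6.73789752e-01,
        -7.64013356e+02],
       [-8.27716796e-04,  6.74833823e-01,  7.37969258e-01,
         9.56995345e+02],
       [ 0.00000000e+00,  0.00000000e+00,  0.00000000e+00,
         1.00000000e+00]])}
wrist {'vfov': 66.72809495139187, 'cx': 280.0245059983053, 'cy': 209.63504790134937, 'hand_eye': array([[ 9.99999276e-01, -4.59665863e-05,  1.20209676e-03,
         2.76165600e-01],
       [ 2.71515500e-04, -9.64860349e-01, -2.62763074e-01,
        -6.51516133e+01],
       [ 1.17193382e-03,  2.62763211e-01, -9.64859638e-01,
        -6.98427047e+01],
       [ 0.00000000e+00,  0.00000000e+00,  0.00000000e+00,
         1.00000000e+00]])}
```

View pics/scene0.png

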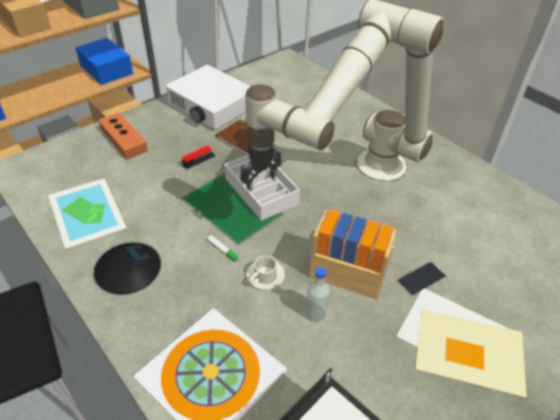

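View pics/side0.png

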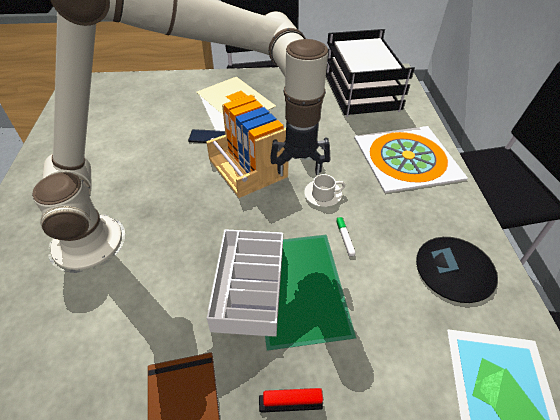

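View pics/wrist0.png

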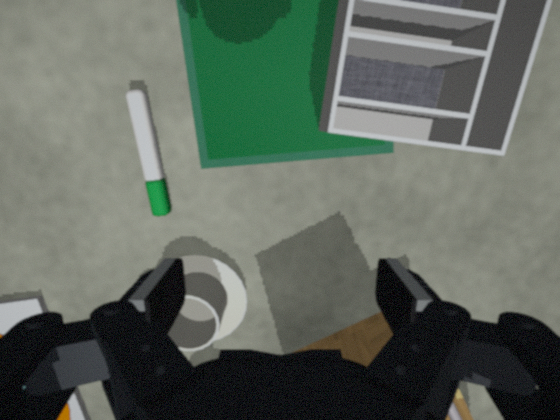

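The side view (px) shows the rack at ~(250,150) with orange, blue, blue, orange, orange from near to far. The caddy is at ~(245,280), left of the mat at ~(310,290). So there are three orange boxes. Next I measure with depth.

```bash
cat > h.py <<'E'
import numpy as np, cv2
from scipy.spatial.transform import Rotation as R
from bench import arm, imaging
def cloud(name,p,d,st=None):
    m=imaging.camera_model(name); f=(420/2)/np.tan(np.radians(m["vfov"])/2)
    v,u=np.mgrid[0:420,0:560]
    X=(u-m["cx"])/f*d; Y=-(v-m["cy"])/f*d
    P=np.stack([X,Y,-d,np.ones_like(d)],-1)
    if name=="wrist":
        T=np.eye(4);T[:3,:3]=R.from_quat(st["ee_rot"]).as_matrix();T[:3,3]=st["position"]
        T=T@m["hand_eye"]
    else: T=m["T"]
    W=P@T.T; W=W[...,:3]; W[d<=0]=np.nan
    return W
def grab(name,tag):
    st=arm.read_state(); p,d=imaging.get_image(name)
    cv2.imwrite(f"pics/{tag}.png",p)
    return p,cloud(name,p,d,st),st
E
python3 - <<'E'
from h import *
for n in ["scene","side"]:
    z=np.load(f"pics/{n}0.npz"); W=cloud(n,z["p"],z["d"])
    q=W[::40,::40]; print(n); print(np.round(q[...,2]).astype(float))
    np.save(f"pics/{n}W.npy",W)
    # top-down
    x0,y0=200,-500
    img=np.zeros((500,500,3),np.uint8); hz=np.full((500,500),-1e9)
    s=2.0
    m=np.isfinite(W[...,2])
    ix=((W[...,0]-200)/s); iy=((W[...,1]+500)/s)
    idx=np.argsort(np.where(m,W[...,2],-1e9).ravel())
    for i in idx:
        a,b=ix.ravel()[i],iy.ravel()[i]
        if a==a and 0<=a<499 and 0<=b<499:
            cv2.circle(img,(499-int(b),499-int(a)),1,z["p"].reshape(-1,3)[i].tolist(),-1)
    cv2.imwrite(f"pics/top_{n}.png",img)
E
```

```text
scene
[[ 302.  304.  274.  180.  -12.  -92. -168. -276.   nan   nan  104.  189.
   266.  331.]
 [ 172.  165. -115. -157. -266. -367. -465. -362.   nan  680.  662.  -25.
    72.  149.]
 [-191. -207. -206. -204. -561.  108.   -2.    2.   -4.  595. -373. -259.
  -138.  -34.]
 [-196. -528. -582.   54.    1.   45.   24.  545.  566.    1.  233. -508.
  -366. -741.]
 [   1.   -3.   -1.   -6.   -3.   12.   61.  313.    3.   13.   18.   -5.
    -5. -757.]
 [-754.    3.    2.   -4.   -6.    8.    0.   59.   -4.   -2.   -1.    3.
     0.   -6.]
 [-736.    1.    1.   -7.    2.    4.    5.   -2.  178.  202.    0.   -5.
     2.   -3.]
 [-763. -738.    1.   38.   -1.   -1.   -0.   13.  181.   65.    4.   -2.
   -12.   -1.]
 [-280. -271. -742.    1.   -1.   14.    0.    2.    8.   -4.   -3.    4.
     2.    6.]
 [-279. -283. -751.   -4.   10.   16.   16.   -1.    3.   -3.   -5.    2.
    -5.    6.]
 [-293. -748. -743. -743.   14.    9.   11.   -3.  163.    3.   -3.   -6.
    -2.   -1.]]
side
[[ 211.  200.  684.  668.  657.  642.   86.   68. -125. -127. -138. -143.
    11.  151.]
 [  12.    6.  553. 
[... 170 characters left out ...]
.  356.    0.   -2.    2.  214.    1.   -0.    3.   -1.   -3.
  -504. -120.]
 [-750.   -1.  230.    1.    2.   -0.   44.  298.  294.   -1.   16.    9.
  -279. -276.]
 [   1.  228.  198.   -0.    3.   -0.    2.   -0.   10.   -3.   -2.   -3.
     1. -279.]
 [  -2.   -1.   74.    4.   -1.    4.   67.   72.   -3.   -1.   -3.   31.
     1. -706.]
 [   1.    2.    3.   -1.    0.    2.   73.    5.   -1.    0.    2.   32.
    42.   -0.]
 [   0.    1.   -3.   -2.    2.   -0.   74.    2.    1.    2.   -3.   -0.
     2.   -2.]
 [   0.    0.    2.   -1.    2.   24.    1.   -1.    2.    1.   -2.   -2.
     3.    2.]
 [  -2.   -1.   -1.   -1.   22.   25.   -2.   50.   48.   -1.   -4.   -1.
     1.    5.]]
```

View pics/top_side.png

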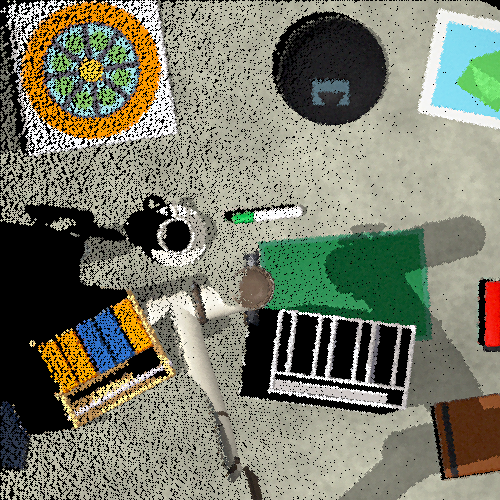

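View pics/top_scene.png

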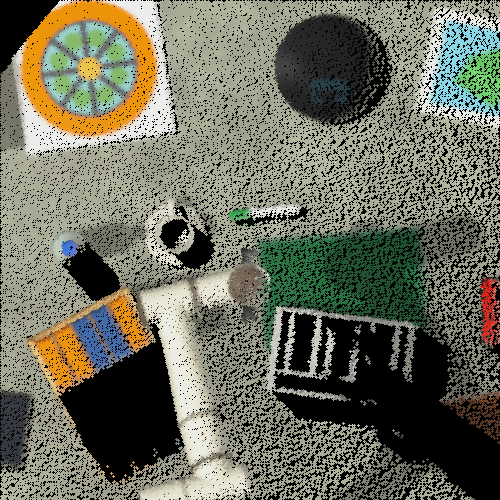

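```bash
cat >> h.py <<'E'
def rect(pts,lo=1,hi=99,a0=None):
    """trimmed min-area rectangle: centre, yaw(x axis), extents along x,y"""
    best=None
    rng=np.radians(np.arange(-45,45,0.1))
    for a in rng:
        c,s=np.cos(a),np.sin(a)
        u=pts@[c,s]; v=pts@[-s,c]
        ul,uh=np.percentile(u,[lo,hi]); vl,vh=np.percentile(v,[lo,hi])
        A=(uh-ul)*(vh-vl)
        if best is None or A<best[0]: best=(A,a,(ul+uh)/2,(vl+vh)/2,uh-ul,vh-vl)
    A,a,u,v,du,dv=best
    c,s=np.cos(a),np.sin(a)
    return np.array([u*c-v*s,u*s+v*c]),np.degrees(a),du,dv
E
python3 - <<'E'
from h import *
for n in ["side","scene"]:
    z=np.load(f"pics/{n}0.npz"); p=z["p"]; W=np.load(f"pics/{n}W.npy")
    hsv=cv2.cvtColor(p,cv2.COLOR_BGR2HSV); H,S,V=[hsv[...,i].astype(int) for i in range(3)]
    reg=(W[...,0]>350)&(W[...,0]<700)&(W[...,1]>150)&(W[...,1]<500)
    sat=(S>170)
    m=reg&(abs(W[...,2]-215)<6)&sat
    print(n,"tops",m.sum(),rect(W[m][:,:2]), np.median(W[m][:,2]))
    reg=(W[...,0]>300)&(W[...,0]<700)&(W[...,1]>-400)&(W[...,1]<50)
    m=reg&(abs(W[...,2]-74)<6)
    print(n,"rim",m.sum(),rect(W[m][:,:2]),np.median(W[m][:,2]))
    m=(abs(W[...,2])<8)&(H>50)&(H<80)&(S>120)&(W[...,1]<60)&(W[...,0]>450)&(W[...,0]<800)
    m=cv2.morphologyEx(m.astype(np.uint8),cv2.MORPH_OPEN,np.ones((3,3)))>0
    print(n,"mat",m.sum(),rect(W[m][:,:2]))
    pts=W[m][:,:2];
E
```

```text
side tops 1201 (array([507.60677459, 309.23866912]), np.float64(28.600000000001046), np.float64(101.61529355185019), np.float64(201.3529928840265)) 214.2273466974342
side rim 1525 (array([ 481.27194345, -184.62037483]), np.float64(-7.199999999999463), np.float64(165.27468679543148), np.float64(272.0987888972079)) 73.04549366024241
side mat 6569 (array([ 642.81690106, -193.62310716]), np.float64(-3.6999999999994126), np.float64(189.75879294822494), np.float64(327.64745008999483))
scene tops 830 (array([514.26908384, 314.76153403]), np.float64(28.800000000001052), np.float64(102.72677169035705), np.float64(198.52058460196776)) 214.09518609685324
scene rim 461 (array([ 486.90056317, -181.55179109]), np.float64(-6.599999999999454), np.float64(167.78014611105215), np.float64(277.1113904831255)) 72.03025859950844
scene mat 2290 (array([ 649.03793314, -186.59962172]), np.float64(-2.0999999999993904), np.float64(159.81277586445628), np.float64(309.3810567537878))
```

```bash
python3 -m crank '{"delta_pos": [[0.006,0.036,-0.017],[0.006,0.036,-0.017],[0.006,0.036,-0.017],[0.006,0.036,-0.017],[0.006,0.036,-0.017],[0.006,0.036,-0.017],[0.006,0.036,-0.017],[0.006,0.036,-0.017]], "twist": [0,0,0,0,0,0,0,0]}' 0; python3 -m crank '{"delta_pos": [[0.008,0.036,0],[0,0.018,0],[0,0,0],[0,0,0],[0,0,0],[0,0,0],[0,0,0],[0,0,0]], "twist": [0.12,0.12,0.12,0.12,0.12,0.12,0.12,0.12]}'; python3 -m crank '{"delta_pos": [[0,0,0],[0,0,0],[0,0,0]], "twist": [0.11,0,0]}'
python3 - <<'E'
from h import *
p,W,st=grab("wrist","w1"); print(st["position"],st["ee_rot"],st["joints"])
hsv=cv2.cvtColor(p,cv2.COLOR_BGR2HSV); S=hsv[...,1].astype(int);Hh=hsv[...,0].astype(int)
m=(abs(W[...,2]-215)<7)&(S>150); print(m.sum(),rect(W[m][:,:2]),np.median(W[m][:,2]))
p,W,st=grab("scene","s1");p,W,st=grab("side","d1")
np.save("pics/d1W.npy",W)
E
```

```text
clock: 0.82
position: [576.2, 289.6, 440.6]
ee_rot: [-0.0, 1.0, -0.0, -0.0]
contact_force: [0.6, -0.0, -0.7]
gripper_width: 0.2
clock: 1.48
position: [571.0, 342.0, 439.3]
ee_rot: [0.464, 0.886, -0.0, -0.0]
contact_force: [0.2, 0.6, -0.1]
gripper_width: -0.2
clock: 1.73
position: [571.1, 341.9, 439.5]
ee_rot: [0.509, 0.861, -0.0, -0.0]
contact_force: [-0.2, 0.1, -0.2]
gripper_width: 0.1
[571.09302134 341.89906626 439.48373506] [ 5.08640256e-01  8.60979048e-01 -3.72309963e-04 -1.73407443e-04] [ 7.81840478e-01  4.09236379e-01  3.75455363e-01 -1.47569617e-04
 -1.53782339e+00 -1.84904516e+00]
23043 (array([508.06955767, 313.84895878]), np.float64(28.800000000001052), np.float64(101.1645362951582), np.float64(196.8928623573006)) 214.7766791839431
```

View pics/w1.png

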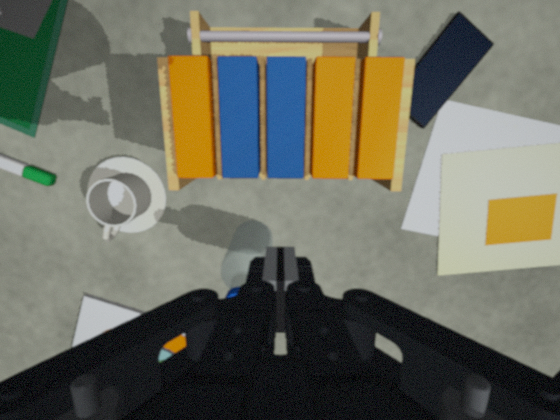

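Run:
```python
from h import *
p=cv2.imread("pics/w1.png")
# regrab not needed; recompute requires depth -> take new
p,W,st=grab("wrist","w1b")
hsv=cv2.cvtColor(p,cv2.COLOR_BGR2HSV); S=hsv[...,1].astype(int);H=hsv[...,0].astype(int)
a=np.radians(28.8);ex=np.array([np.cos(a),np.sin(a)]);ey=np.array([-ex[1],ex[0]])
c0=np.array([508.1,313.8])
for nm,hm in [("or",(H<22)),("bl",(H>100)&(H<130))]:
    m=((abs(W[...,2]-215)<7)&(S>150)&hm).astype(np.uint8)
    m=cv2.morphologyEx(m,cv2.MORPH_OPEN,np.ones((3,3)))
    n,L,stt,_=cv2.connectedComponentsWithStats(m)
    for i in range(1,n):
        if stt[i,4]<500: continue
        q=W[L==i]; d=q[:,:2]-c0
        u=d@ex; v=d@ey
        print(nm,stt[i,4],"ux",np.percentile(u,[1,99]).round(1),"v",np.percentile(v,[1,50,99]).round(1),"z",np.median(q[:,2]).round(1), "slope",np.polyfit(u,v,1)[0].round(3))
```

```text
or 4764 ux [-51.1  50.7] v [-99.8 -82.6 -66.4] z 214.7 slope -0.004
or 4646 ux [-51.   50.8] v [25.5 41.9 58.7] z 214.8 slope -0.006
or 4603 ux [-50.3  51.6] v [67.3 83.  99.9] z 214.8 slope -0.005
bl 4476 ux [-50.2  49.8] v [-57.3 -41.  -24.7] z 214.8 slope -0.003
bl 4323 ux [-49.4  49.9] v [-16.   -0.1  15.8] z 214.8 slope -0.003
```

```bash
python3 -m crank '{"delta_pos": [[-0.0193,0.0008,0.02],[-0.0193,0.0008,0.02],[-0.0193,0.0008,0.02],[-0.0193,0.0008,0.02],[0,0,0.027],[0,0,0.027],[0,0,0.027],[0,0,0]], "twist": [0,0,0,0,0,0,0,0]}' 0
python3 - <<'E'
from h import *
grab("side","d2");grab("scene","s2"); s=arm.read_state(); d=s["position"][:2]-[508.1,313.9]; a=np.radians(28.7)
print(d@[np.cos(a),np.sin(a)],d@[-np.sin(a),np.cos(a)],s["position"])
i=cv2.imread("pics/d2.png")[60:220,180:380]; j=cv2.imread("pics/s2.png")[180:320,280:420]
cv2.imwrite("pics/c2.png",np.hstack([cv2.resize(i,(400,320)),cv2.resize(j,(320,320))]))
E
```

```text
clock: 2.6
position: [608.8, 274.3, 272.1]
ee_rot: [0.51, 0.86, -0.005, -0.003]
contact_force: [-0.7, -0.3, -0.8]
gripper_width: -0.0
72.02836532683835 -83.0851684763217 [611.17885452 275.61187672 278.69354774]
```

View pics/c2.png

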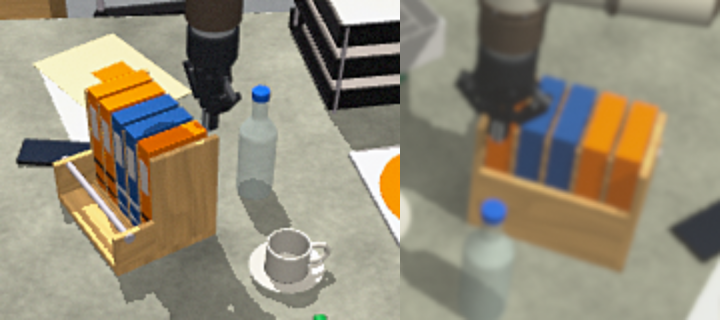

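The shut fingertips stand just behind the near orange box (crop px ~(210,120)), below its top edge. Now I pull it forward.

```bash
python3 -m crank '{"delta_pos": [[0,-0.01,0],[0,-0.01,0],[0,-0.01,0],[0,-0.01,0],[0,-0.01,0],[0,-0.01,0],[0,-0.01,0],[0,-0.01,0]], "twist": [0,0,0,0,0,0,0,0]}'
python3 - <<'E'
from h import *
grab("side","d3");grab("scene","s3"); s=arm.read_state(); d=s["position"][:2]-[508.1,313.9]; a=np.radians(28.7)
print(d@[np.cos(a),np.sin(a)],d@[-np.sin(a),np.cos(a)],s["position"],s["contact_force"])
i=cv2.imread("pics/d3.png")[60:220,180:380]; j=cv2.imread("pics/s3.png")[180:320,280:420]
cv2.imwrite("pics/c3.png",np.hstack([cv2.resize(i,(400,320)),cv2.resize(j,(320,320))]))
E
```

```text
clock: 3.37
position: [541.6, 238.0, 282.5]
ee_rot: [0.509, 0.861, 0.003, 0.002]
contact_force: [-0.4, 1.3, 0.2]
gripper_width: 0.1
-7.899529140204007 -82.76547587537786 [540.91688461 237.50904084 282.37832815] [ 0.82115256 -0.07637653  0.11948387]
```

View pics/c3.png

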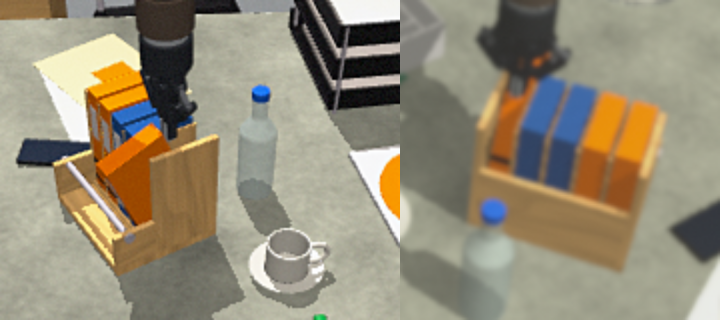

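The box is tipping forward cleanly and the blue boxes have not moved. I continue past overbalance.

```bash
python3 -m crank '{"delta_pos": [[0,-0.01,0],[0,-0.01,0],[0,-0.01,0],[0,-0.01,0],[0,0,0],[0,0,0],[0,0,0],[0,0,0]], "twist": [0,0,0,0,0,0,0,0]}'
python3 - <<'E'
from h import *
grab("side","d3");grab("scene","s3"); s=arm.read_state(); d=s["position"][:2]-[508.1,313.9]; a=np.radians(28.7)
print(d@[np.cos(a),np.sin(a)],d@[-np.sin(a),np.cos(a)],s["position"],s["contact_force"])
i=cv2.imread("pics/d3.png")[60:220,180:380]; j=cv2.imread("pics/s3.png")[180:320,280:420]
cv2.imwrite("pics/c4.png",np.hstack([cv2.resize(i,(400,320)),cv2.resize(j,(320,320))]))
E
```

```text
clock: 4.13
position: [506.1, 218.3, 278.9]
ee_rot: [0.51, 0.86, 0.0, 0.0]
contact_force: [-0.8, 0.8, -0.3]
gripper_width: -0.2
-47.711572055051604 -82.86873809692146 [506.04549285 218.29978629 278.72115769] [-0.78677138 -0.73416558  0.71904773]
```

View pics/c4.png

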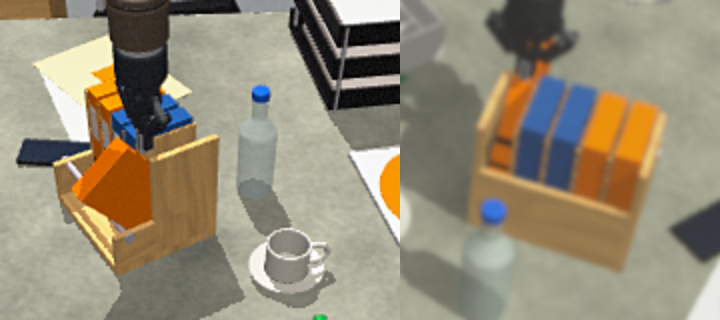

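The box now leans on the rail (crop px ~(110,190)). Next I raise the fingers over its top, open them and come down on its sides.

```bash
python3 -m crank '{"delta_pos": [[0,0,-0.03],[0,0,-0.03],[0,-0.02,0],[0,-0.025,0],[0,-0.025,0],[0,0,0.01],[0,0,0],[0,0,0]], "twist": [0,0,0,0,0,0,0,0]}' 0.65
python3 - <<'E'
from h import *
p,W,s=grab("wrist","w4"); d=s["position"][:2]-[508.1,313.9]; a=np.radians(28.7)
print(d@[np.cos(a),np.sin(a)],d@[-np.sin(a),np.cos(a)],s["position"],s["gripper_width"])
hsv=cv2.cvtColor(p,cv2.COLOR_BGR2HSV)
U=(W[...,:2]-[508.1,313.9])@[np.cos(a),np.sin(a)];V=(W[...,:2]-[508.1,313.9])@[-np.sin(a),np.cos(a)]
m=(hsv[...,1]>150)&(hsv[...,0]<22)&(W[...,2]>100)&(U<-60)&(V<0)
print(m.sum(),np.percentile(U[m],[1,99]),np.percentile(V[m],[1,50,99]),np.percentile(W[...,2][m],[1,50,99]))
E
```

```text
clock: 4.9
position: [444.7, 184.7, 328.7]
ee_rot: [0.51, 0.86, -0.0, 0.0]
contact_force: [0.6, 0.3, -0.8]
gripper_width: 55.5
-117.70179907956847 -82.89742015174053 [444.66760751 184.66367632 328.68574821] 55.51767893423249
9039 [-166.6521973   -67.89591645] [-100.18507167  -83.06492074  -20.27732374] [174.59882845 212.82988536 336.42858475]
```

View pics/w4.png

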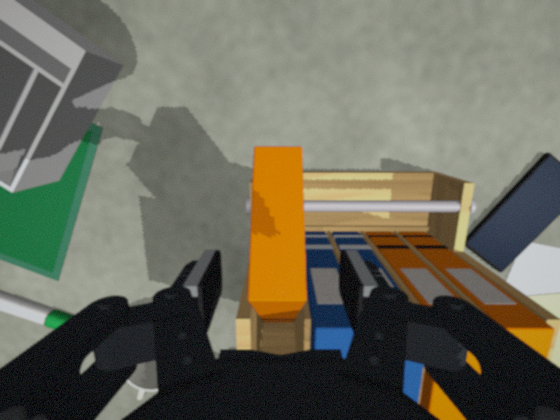

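The leaning box's top (px (252..305,147..312)) lies centrally between the open fingers, as predicted. I descend and grip.

```bash
python3 -m crank '{"delta_pos": [[0,0,0.03],[0,0,0.03],[0,0,0.016],[0,0,0.008],[0,0,0],[0,0,0]], "twist": [0,0,0,0,0,0]}'; python3 -m crank '{"delta_pos": [[0,0,0],[0,0,0],[0,0,0],[0,0,0],[0,0,0],[0,0,0]], "twist": [0,0,0,0,0,0]}' 0;  python3 -m crank '{"delta_pos": [[0,0,-0.01],[0,0,-0.02],[0,0,-0.03],[0,0,-0.03],[0,0,-0.03],[0,0,0],[0,0,0]], "twist": [0,0,0,0,0,0,0]}'
python3 - <<'E'
from h import *
grab("side","d5");grab("scene","s5"); 
i=cv2.imread("pics/d5.png")[60:220,180:380]; j=cv2.imread("pics/s5.png")[160:320,260:420]
cv2.imwrite("pics/c5.png",np.hstack([cv2.resize(i,(400,320)),cv2.resize(j,(320,320))]))
E
```

```text
clock: 5.45
position: [445.3, 185.1, 245.4]
ee_rot: [0.51, 0.86, 0.0, 0.0]
contact_force: [0.2, -0.5, 0.7]
gripper_width: 55.3
clock: 5.95
position: [445.0, 185.0, 246.2]
ee_rot: [0.51, 0.86, 0.002, 0.001]
contact_force: [-0.7, 1.9, 5.5]
gripper_width: 33.3
clock: 6.53
position: [443.9, 184.4, 365.3]
ee_rot: [0.51, 0.86, 0.001, -0.0]
contact_force: [0.2, -0.4, -2.4]
gripper_width: 33.3
```

View pics/c5.png

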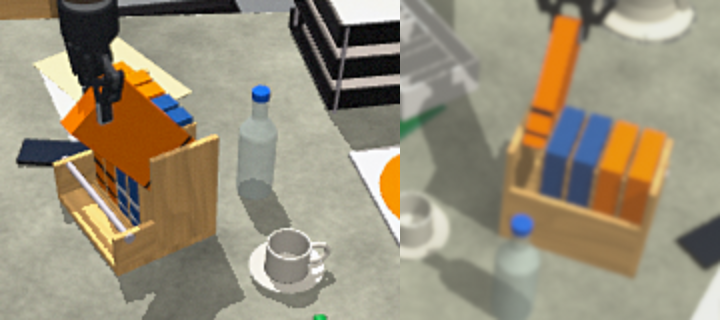

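It is gripped but still tilted, since the pads hold the angle. I measure that tilt before uprighting it.

```bash
cat >> h.py <<'E'
C0=np.array([508.1,313.9]);A0=np.radians(28.7)
EX=np.array([np.cos(A0),np.sin(A0)]);EY=np.array([-np.sin(A0),np.cos(A0)])
def ruv(xy): d=np.asarray(xy)[...,:2]-C0; return d@EX,d@EY
def tilt(tag,v0,half=40,cam="side"):
    """fit the 105x200 side outline of a held box (u,z)"""
    p,W,s=grab(cam,tag); U,V=ruv(W); Z=W[...,2]
    hsv=cv2.cvtColor(p,cv2.COLOR_BGR2HSV)
    m=(hsv[...,1]>150)&(hsv[...,0]<22)&(abs(V-v0)<half)&(Z>5)
    m=cv2.morphologyEx(m.astype(np.uint8),cv2.MORPH_OPEN,np.ones((3,3)))
    n,L,st,_=cv2.connectedComponentsWithStats(m); k=1+np.argmax(st[1:,4]); m=L==k
    q=np.stack([U[m],Z[m]],-1).astype(np.float32)
    r=cv2.minAreaRect(q); tu,tv=ruv(s["position"])
    print("TCP u v z",round(tu,1),round(tv,1),round(s["position"][2],1),"v",np.percentile(V[m],[2,50,98]).round(1),"rect",r); print(np.round(cv2.boxPoints(r)).tolist())
E
python3 -c "
from h import *
tilt('d6',-83)"
```

```text
TCP u v z -119.3 -82.9 362.9 v [-105.  -101.2  -75.5] rect ((-67.1048812866211, 236.16958618164062), (110.0801773071289, 249.14930725097656), 35.370941162109375)
[[-184.0, 306.0], [-40.0, 103.0], [50.0, 166.0], [-94.0, 370.0]]
```

Tilt is about 35°. I use the fixed side panel's front edge (v≈-108) as a stop: back off, shift over, then push +u so the box's lower back corner is pressed upright.

```bash
python3 -m crank '{"delta_pos": [[0,-0.03,0],[0,-0.03,0],[0,-0.03,0],[-0.012,0,0.015],[-0.013,0,0.015],[0,0,0],[0,0,0]], "twist": [0,0,0,0,0,0,0]}'; python3 -m crank '{"delta_pos": [[0,0.01,0],[0,0.01,0],[0,0.01,0],[0,0.01,0],[0,0,0]], "twist": [0,0,0,0,0]}'; python3 -c "
from h import *
tilt('d7',-108);grab('scene','s7')
i=cv2.imread('pics/d7.png')[60:220,180:380]; j=cv2.imread('pics/s7.png')[160:320,260:420]
cv2.imwrite('pics/c7.png',np.hstack([cv2.resize(i,(400,320)),cv2.resize(j,(320,320))]))"
```

```text
clock: 7.27
position: [376.8, 118.6, 333.4]
ee_rot: [0.51, 0.86, -0.002, -0.001]
contact_force: [0.0, 1.5, -2.2]
gripper_width: 33.4
clock: 7.68
position: [413.1, 139.2, 334.2]
ee_rot: [0.51, 0.86, -0.002, -0.001]
contact_force: [-0.7, -1.1, -2.4]
gripper_width: 33.6
TCP u v z -167.2 -107.6 334.2 v [-128.9 -125.4  -98.7] rect ((-143.75416564941406, 211.30078125), (111.41972351074219, 246.755615234375), 24.711345672607422)
[[-246.0, 300.0], [-143.0, 76.0], [-42.0, 123.0], [-145.0, 347.0]]
```

View pics/c7.png

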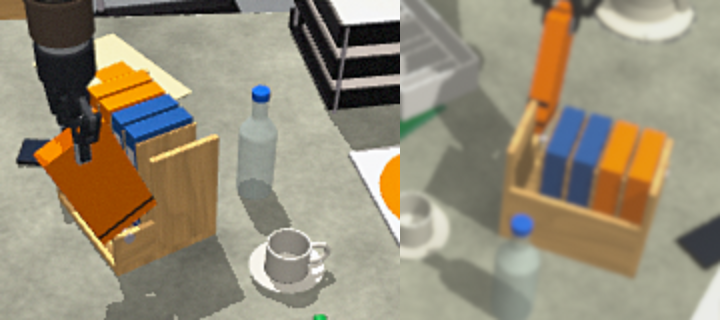

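It works: the tilt is down to ~25° and the box back is against the panel. I continue the remaining ~57 mm.

```bash
python3 -m crank '{"delta_pos": [[0,0.01,0],[0,0.01,0],[0,0.01,0],[0,0.01,0],[0,0.01,0],[0,0.006,0],[0,0,0]], "twist": [0,0,0,0,0,0,0]}'; python3 -c "
from h import *
tilt('d8',-108);grab('scene','s8')
i=cv2.imread('pics/d8.png')[60:220,180:380]; j=cv2.imread('pics/s8.png')[160:320,260:420]
cv2.imwrite('pics/c8.png',np.hstack([cv2.resize(i,(400,320)),cv2.resize(j,(320,320))]))"
```

```text
clock: 8.37
position: [463.0, 166.3, 334.6]
ee_rot: [0.51, 0.86, 0.0, 0.0]
contact_force: [-1.1, -0.7, -2.7]
gripper_width: 33.5
TCP u v z -110.4 -107.8 334.6 v [-128.9 -125.5  -98.9] rect ((-98.5493392944336, 198.92420959472656), (134.06121826171875, 246.1608428955078), 3.431316375732422)
[[-173.0, 318.0], [-158.0, 72.0], [-24.0, 80.0], [-39.0, 326.0]]
```

View pics/c8.png

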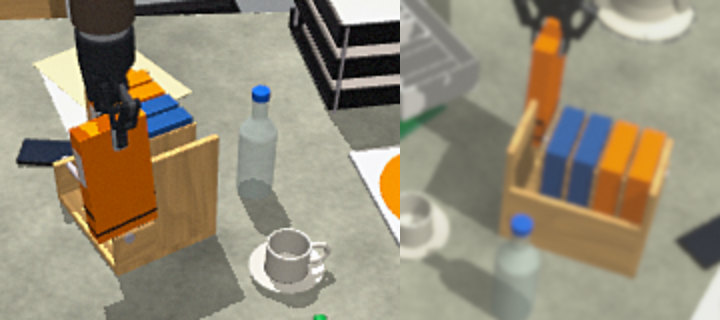

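The box is upright in the grip. I carry it clear and take wrist views of the caddy on the way.

```bash
python3 -m crank '{"delta_pos": [[0,-0.015,0],[0,-0.015,0],[-0.02,0,-0.02],[-0.036,0,-0.02],[-0.036,0,-0.015],[-0.036,0,-0.015],[-0.036,0,-0.015],[-0.036,0,-0.015]], "twist": [0,0,0,0,0,0,0,0]}'; python3 -m crank '{"delta_pos": [[-0.036,0,-0.015],[-0.036,0,-0.015],[-0.036,0,-0.015],[-0.036,0,-0.015],[-0.036,0,0],[-0.036,0,0],[0,0,0],[0,0,0]], "twist": [0.06,0.1,0.12,0.12,0.12,0.106,0,0]}'
python3 - <<'E'
from h import *
p,W,s=grab("wrist","w9"); np.save("pics/w9W.npy",W); print(s["position"],s["ee_rot"],s["joints"].round(2))
grab("side","d9")
E
```

```text
clock: 9.13
position: [532.6, -25.7, 436.7]
ee_rot: [0.51, 0.86, 0.002, 0.002]
contact_force: [0.7, 1.0, -2.1]
gripper_width: 33.3
clock: 9.8
position: [587.5, -231.5, 494.5]
ee_rot: [0.751, 0.66, 0.001, 0.001]
contact_force: [0.4, -0.1, -3.3]
gripper_width: 33.1
[ 587.47676693 -231.46918448  494.52155344] [0.75097994 0.66032344 0.00097114 0.00107362] [-0.12  0.34  0.41 -0.   -1.63 -1.58]
```

View pics/w9.png

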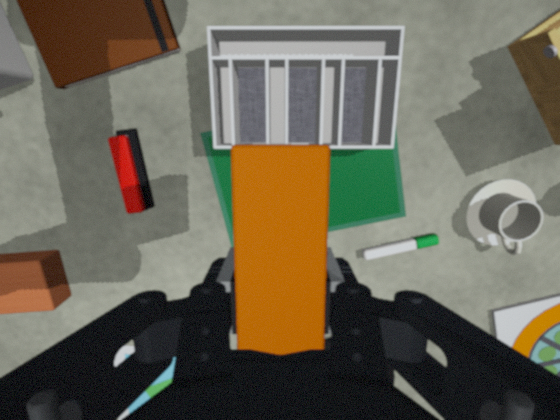

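View pics/d9.png

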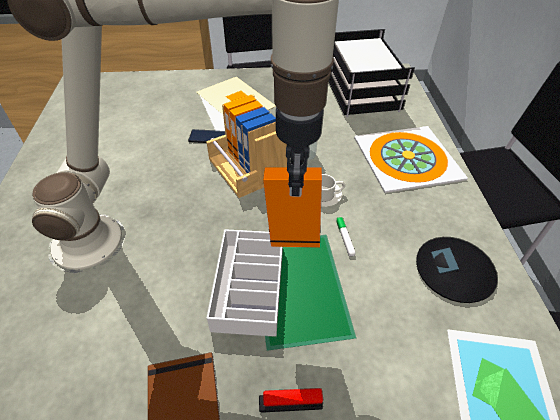

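```bash
cat >> h.py <<'E'
def caddy(W,z0=74,tol=7):
    m=(abs(W[...,2]-z0)<tol)&(W[...,0]>330)&(W[...,0]<800)&(W[...,1]>-420)&(W[...,1]<60)
    m=cv2.morphologyEx(m.astype(np.uint8),cv2.MORPH_CLOSE,np.ones((7,7)))
    n,L,st,_=cv2.connectedComponentsWithStats(m); k=1+np.argmax(st[1:,4])
    m=(L==k)&(abs(W[...,2]-z0)<tol)
    q=W[m]; return (m.sum(),np.median(q[:,2]))+rect(q[:,:2],0.5,99.5)
E
python3 - <<'E'
from h import *
W=np.load("pics/w9W.npy"); print(caddy(W)); print(caddy(W,74,4))
p=cv2.imread("pics/w9.png");hsv=cv2.cvtColor(p,cv2.COLOR_BGR2HSV)
m=(abs(W[...,2])<10)&(hsv[...,0]>50)&(hsv[...,0]<85)&(hsv[...,1]>110)&(W[...,1]<30)&(W[...,0]<800)&(W[...,1]>-400)
m=cv2.morphologyEx(m.astype(np.uint8),cv2.MORPH_OPEN,np.ones((3,3)))>0
q=W[m]
for a in (-3.,-3.5,-4,-4.5,-5):
    c,s=np.cos(np.radians(a)),np.sin(np.radians(a))
    print(a,np.percentile(q[:,:2]@[c,s],[0.3,99.7]),np.percentile(q[:,:2]@[-s,c],[.3,1,99,99.7]))
# far edge fit: for bins in y the max x
ys=q[:,1]; 
b=[(y,np.percentile(q[abs(ys-y)<4][:,0],98)) for y in range(-330,-40,10) if (abs(ys-y)<4).sum()>20]
print(np.round(b).tolist())
E
```

```text
(np.int64(4504), np.float64(73.45054946228507), array([ 481.07324908, -180.47693867]), np.float64(-7.399999999999467), np.float64(164.36803826374182), np.float64(271.53985113572526))
(np.int64(4030), np.float64(73.61851409588718), array([ 481.06361492, -180.4982386 ]), np.float64(-7.399999999999467), np.float64(164.41496892079124), np.float64(271.6233400907401))
-3.0 [544.63995211 728.49002156] [-325.74888532 -322.3330457    13.42556916   16.83499193]
-3.5 [547.41989073 729.31803899] [-320.94566996 -317.39180191   19.36834825   22.85080085]
-4 [550.15814121 730.12732304] [-316.12719745 -312.53090431   25.32959172   28.86655589]
-4.5 [552.85449502 730.88349026] [-311.20054053 -307.52588435   31.34263227   35.09402774]
-5 [555.50874682 732.02412218] [-306.26496722 -302.53664982   37.28282649   41.27053106]
[[-330.0, 675.0], [-320.0, 613.0], [-150.0, 725.0], [-140.0, 721.0], [-130.0, 720.0], [-120.0, 719.0], [-110.0, 718.0], [-100.0, 717.0], [-90.0, 717.0], [-80.0, 716.0], [-70.0, 715.0], [-60.0, 715.0], [-50.0, 714.0]]
```

```bash
cat >> h.py <<'E'
def held(tag):
    p,W,s=grab("side",tag); W=W+[0,4.6,0]
    Rm=R.from_quat(s["ee_rot"]).as_matrix()
    Q=(W-s["position"])@Rm
    hsv=cv2.cvtColor(p,cv2.COLOR_BGR2HSV)
    m=(hsv[...,1]>150)&(hsv[...,0]<22)&(abs(Q[...,0])<40)&(abs(Q[...,1])<120)&(Q[...,2]>25)&(Q[...,2]<280)
    m=cv2.morphologyEx(m.astype(np.uint8),cv2.MORPH_OPEN,np.ones((3,3)))
    n,L,st,_=cv2.connectedComponentsWithStats(m); k=1+np.argmax(st[1:,4]); m=L==k
    q=Q[m]; print("pos",s["position"].round(1),"tool x",np.percentile(q[:,0],[2,50,98]).round(1))
    for z in range(20,260,20):
        b=q[abs(q[:,2]-z)<8]
        if len(b)>20: print(z,np.percentile(b[:,1],[3,97]).round(1))
    print("zmax",np.percentile(q[:,2],[1,99]))
E
python3 -c "
from h import *
held('d9b')"
```

```text
pos [ 587.3 -229.3  495.1] tool x [-15.3 -13.3  13.9]
40 [-57.3  42.9]
60 [-55.9  42.6]
80 [-54.4  44.3]
100 [-52.7  45.7]
120 [-51.1  46.6]
140 [-49.6  47.1]
160 [-47.8  48.6]
180 [-47.9  50.3]
200 [-46.1  49.9]
220 [-46.4  18.1]
zmax [ 32.68725538 213.0246547 ]
```

```bash
python3 -m crank '{"delta_pos": [[-0.015,-0.032,0.025],[-0.015,-0.032,0.035],[-0.015,-0.033,0.02],[0,0,0.03],[0,0,0.03],[0,0,0.015],[0,0,0],[0,0,0]], "twist": [0,0,0,0,0,0,0,0]}'
python3 -c "
from h import *
held('d10'); print(arm.read_state()['position'])
p,W,s=grab('wrist','w10'); print(caddy(W))
i=cv2.imread('pics/d10.png')[160:360,160:360]; cv2.imwrite('pics/c10.png',cv2.resize(i,(600,600)))"
```

```text
clock: 10.62
position: [492.1, -259.0, 347.1]
ee_rot: [0.749, 0.662, -0.0, 0.0]
contact_force: [0.3, -1.0, -1.4]
gripper_width: 33.1
pos [ 492.1 -259.   347.1] tool x [-15.2 -13.3   9.9]
40 [-55.1  44.4]
60 [-54.5  46.7]
80 [-54.2  47.7]
100 [-52.   49.1]
120 [-50.9  50.7]
140 [-47.   51.8]
160 [-48.1  53.3]
180 [-45.9  53.9]
200 [-45.   55.7]
220 [-43.  11.]
zmax [ 32.3503347  229.89920152]
[ 492.66212298 -259.30334719  348.26237107]
(np.int64(6992), np.float64(73.61564350228613), array([ 481.1972918 , -180.88675485]), np.float64(-7.399999999999467), np.float64(165.34881260855724), np.float64(271.6059501990093))
```

View pics/c10.png

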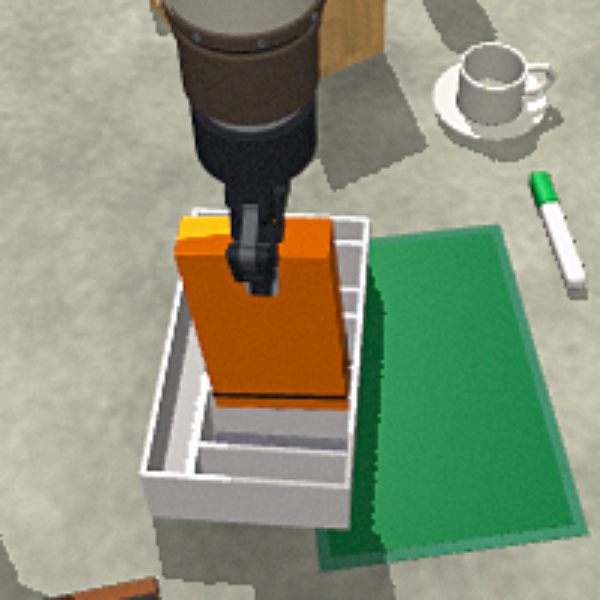

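View pics/w10.png

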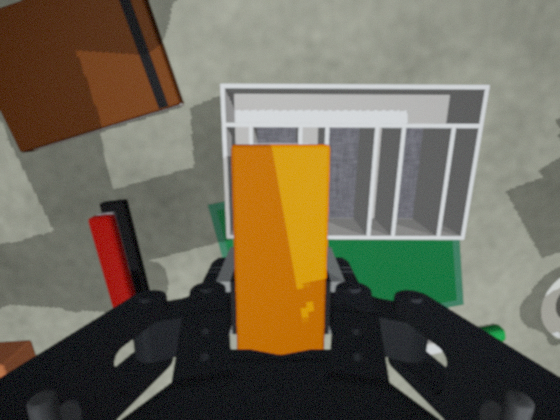

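The box hangs over the right-hand bay (caddy unchanged). Fine shift, then lower.

```bash
python3 -m crank '{"delta_pos": [[-0.0033,-0.009,0.01],[0,0,0.02],[0,0,0.02],[0,0,0.02],[0,0,0.02],[0,0,0.012],[0,0,0],[0,0,0]], "twist": [0,0,0,0,0,0,0,0]}'
python3 -c "
from h import *
held('d11'); print(arm.read_state()['position'],arm.read_state()['contact_force'])
i=cv2.imread('pics/d11.png')[160:360,160:360]; cv2.imwrite('pics/c11.png',cv2.resize(i,(600,600)))"
```

```text
clock: 11.38
position: [483.4, -262.0, 245.9]
ee_rot: [0.75, 0.662, 0.0, 0.001]
contact_force: [0.6, 0.1, -2.6]
gripper_width: 33.9
pos [ 483.4 -262.   245.9] tool x [-15.2 -13.3  10.1]
40 [-50.   44.9]
60 [-55.6  46.7]
80 [-53.8  48. ]
100 [-50.9  49.1]
120 [-49.8  50.5]
140 [-47.8  51.9]
160 [-47.8  53.2]
180 [-45.9  54.4]
zmax [ 31.76981416 187.78680546]
[ 483.46813088 -262.07331337  246.34136655] [ 0.6796369  -0.54985191 -2.51361645]
```

View pics/c11.png

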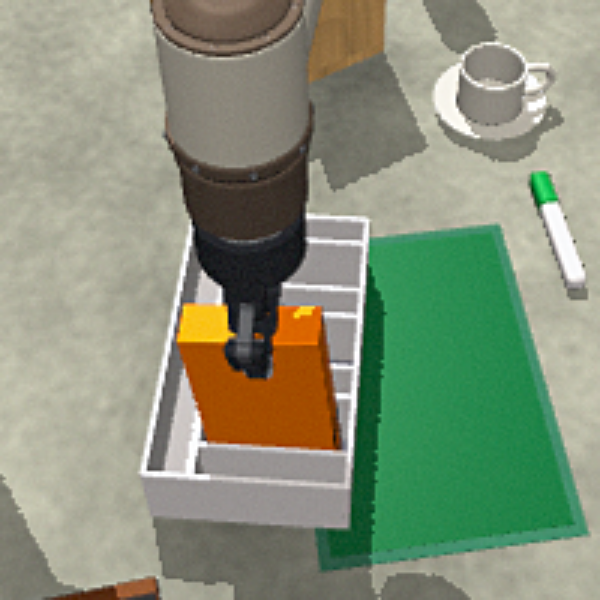

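In the bay, still hanging. I lower it in small steps until it touches.

```bash
python3 -m crank '{"delta_pos": [[0,0,0.004],[0,0,0.002],[0,0,0]], "twist": [0,0,0]}';python3 -m crank '{"delta_pos": [[0,0,0.002],[0,0,0.002],[0,0,0]], "twist": [0,0,0]}'
```

```text
clock: 11.68
position: [484.5, -262.5, 242.6]
ee_rot: [0.75, 0.662, 0.002, 0.003]
contact_force: [0.6, 1.3, 8.4]
gripper_width: 33.3
clock: 11.93
position: [487.1, -263.1, 241.7]
ee_rot: [0.749, 0.662, 0.004, 0.007]
contact_force: [2.2, 2.8, 16.7]
gripper_width: 33.4
```

```bash
python3 -m crank '{"delta_pos": [[0,0,-0.003],[0,0,0],[0,0,0],[0,0,0],[0,0,0]], "twist": [0,0,0,0,0]}' 0.62;python3 -m crank '{"delta_pos": [[0,0,-0.015],[0,0,-0.025],[0,0,-0.03],[0,0,-0.035],[0,0,-0.04],[0,0,-0.04],[0,0,0],[0,0,0]], "twist": [0,0,0,0,0,0,0,0]}'
python3 -c "
from h import *
p,W,s=grab('wrist','w12');np.save('pics/w12W.npy',W);p,W,s=grab('side','d12');print(caddy(W))
i=cv2.imread('pics/d12.png')[160:360,160:360]; cv2.imwrite('pics/c12.png',cv2.resize(i,(600,600)))"
```

```text
clock: 12.35
position: [482.0, -261.9, 237.1]
ee_rot: [0.75, 0.661, -0.0, -0.0]
contact_force: [1.3, 0.4, -0.5]
gripper_width: 53.0
clock: 13.02
position: [482.7, -262.1, 425.0]
ee_rot: [0.75, 0.661, 0.002, 0.002]
contact_force: [-0.0, -0.5, -1.2]
gripper_width: 53.1
(np.int64(1313), np.float64(72.97967630475921), array([ 481.30384354, -184.75242977]), np.float64(-7.399999999999467), np.float64(165.62554037502116), np.float64(273.36931733089676))
```

View pics/c12.png

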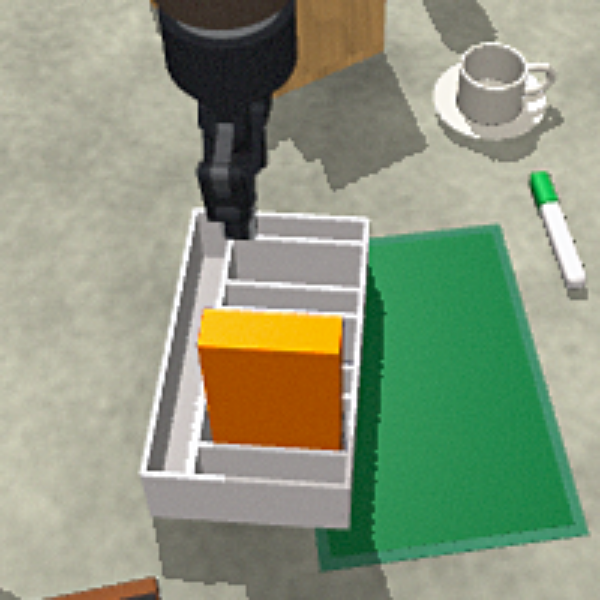

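View pics/w12.png

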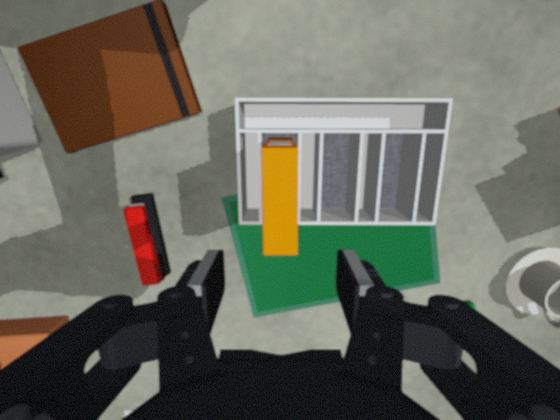

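Box 1 stands upright in the right-hand bay (crop ~(270,380)). Next is the leftmost orange box (slot +84).

```bash
python3 -m crank '{"delta_pos": [[0.03,-0.0024,0],[0.04,-0.0024,0],[0.04,-0.0024,0],[0.04,-0.0024,0],[0.04,-0.0024,0],[0.04,-0.0024,0],[0.04,-0.0024,0],[0.04,-0.0024,0]], "twist": [0,0,0,0,0,0,0,0]}' 0; python3 -m crank '{"delta_pos": [[0.04,-0.0024,0],[0.04,-0.0024,0],[0.04,-0.0024,0],[0.04,-0.0024,0],[0.04,-0.0024,0],[0.04,-0.0024,0],[0.04,-0.0024,0],[0.04,-0.0024,0]], "twist": [0,0,0,0,0,0,0,0]}';python3 -m crank '{"delta_pos": [[0.04,0,0],[0.015,0,0],[0,0,0],[0,0,0],[0,0,0],[0,0,0],[0,0,0]], "twist": [-0.1,-0.12,-0.12,-0.12,-0.12,-0.05,0]}'
python3 -c "
from h import *
p,W,s=grab('side','d13');print(caddy(W)); print(s['position'],ruv(s['position']),s['ee_rot'])
# mat edges from w12
W=np.load('pics/w12W.npy');p=cv2.imread('pics/w12.png');hsv=cv2.cvtColor(p,cv2.COLOR_BGR2HSV)
m=(abs(W[...,2])<10)&(hsv[...,0]>50)&(hsv[...,0]<85)&(hsv[...,1]>110)&(W[...,1]<30)&(W[...,0]<800)&(W[...,1]>-400)
q=W[m]
b=np.array([(y,np.percentile(q[abs(q[:,1]-y)<4][:,0],98)) for y in range(-330,-40,10) if (abs(q[:,1]-y)<4).sum()>20]);print(b.round().tolist())
b=np.array([(x,)+tuple(np.percentile(q[abs(q[:,0]-x)<4][:,1],[2,98])) for x in range(520,730,10) if (abs(q[:,0]-x)<4).sum()>20]);print(b.round().tolist())
"
```

```text
clock: 13.78
position: [501.2, 49.8, 420.6]
ee_rot: [0.75, 0.662, -0.002, -0.001]
contact_force: [0.4, 0.3, -0.5]
gripper_width: -0.1
clock: 14.45
position: [522.4, 369.8, 420.0]
ee_rot: [0.75, 0.662, -0.002, 0.0]
contact_force: [1.1, -0.3, -0.3]
gripper_width: 0.2
clock: 15.03
position: [528.2, 422.7, 419.7]
ee_rot: [0.508, 0.861, -0.002, -0.0]
contact_force: [-0.7, 0.0, 0.4]
gripper_width: 0.0
(np.int64(1360), np.float64(73.03441186247386), array([ 481.304221 , -184.5319574]), np.float64(-7.299999999999465), np.float64(165.63064896293503), np.float64(273.34300268261967))
[528.16755793 422.70059007 419.74522764] (np.float64(69.85078134454983), np.float64(85.7971073333533)) [ 5.07758533e-01  8.61496129e-01 -2.34389375e-03 -4.45487283e-04]
[[-330.0, 735.0], [-320.0, 735.0], [-310.0, 734.0], [-300.0, 734.0], [-290.0, 732.0], [-280.0, 732.0], [-270.0, 732.0], [-260.0, 731.0], [-250.0, 730.0], [-240.0, 727.0], [-230.0, 727.0], [-220.0, 727.0], [-210.0, 725.0], [-200.0, 725.0], [-190.0, 724.0], [-180.0, 631.0], [-170.0, 632.0], [-160.0, 633.0], [-150.0, 651.0], [-140.0, 655.0], [-130.0, 662.0], [-120.0, 680.0], [-110.0, 697.0], [-100.0, 709.0], [-90.0, 713.0], [-80.0, 716.0], [-70.0, 714.0], [-60.0, 714.0], [-50.0, 714.0]]
[[530.0, -356.0, -338.0], [540.0, -355.0, -339.0], [550.0, -355.0, -340.0], [560.0, -354.0, -341.0], [570.0, -353.0, -320.0], [580.0, -352.0, -306.0], [590.0, -350.0, -173.0], [600.0, -348.0, -99.0], [610.0, -345.0, -38.0], [620.0, -344.0, -29.0], [630.0, -343.0, -28.0], [640.0, -342.0, -29.0], [650.0, -342.0, -27.0], [660.0, -340.0, -27.0], [670.0, -339.0, -25.0], [680.0, -339.0, -26.0], [690.0, -338.0, -23.0], [700.0, -337.0, -23.0], [710.0, -337.0, -23.0], [720.0, -338.0, -78.0]]
```

```bash
python3 -m crank '{"delta_pos": [[-0.002,0.003,0.03],[0,0,0.035],[0,0,0.035],[0,0,0.025],[0,0,0.016],[0,0,0],[0,0,0]], "twist": [0,0,0,0,0,0,0]}'
python3 - <<'E'
from h import *
s=arm.read_state();print(s["position"],ruv(s["position"]))
E
python3 -m crank '{"delta_pos": [[0,-0.01,0],[0,-0.01,0],[0,-0.01,0],[0,-0.01,0],[0,-0.01,0],[0,-0.01,0],[0,-0.01,0],[0,-0.01,0]], "twist": [0,0,0,0,0,0,0,0]}'
python3 - <<'E'
from h import *
grab("side","d3");grab("scene","s3"); s=arm.read_state(); 
print(s["position"],s["contact_force"],ruv(s["position"]))
i=cv2.imread("pics/d3.png")[60:220,180:380]; j=cv2.imread("pics/s3.png")[180:320,280:420]
cv2.imwrite("pics/c14.png",np.hstack([cv2.resize(i,(400,320)),cv2.resize(j,(320,320))]))
E
```

```text
clock: 15.67
position: [531.8, 422.0, 280.1]
ee_rot: [0.508, 0.861, -0.002, -0.0]
contact_force: [-0.5, -0.1, 0.8]
gripper_width: 0.1
[531.7853837  421.98336891 280.14456546] (np.float64(72.67971687945112), np.float64(83.43063459977955))
clock: 16.33
position: [462.2, 384.1, 284.2]
ee_rot: [0.508, 0.861, 0.003, 0.001]
contact_force: [-0.2, 1.0, 0.4]
gripper_width: 0.1
[461.56223709 383.67804585 284.18114136] [0.91275742 0.58509593 0.29899363] (np.float64(-7.31136297964655), np.float64(83.55407249605275))
```

View pics/c14.png

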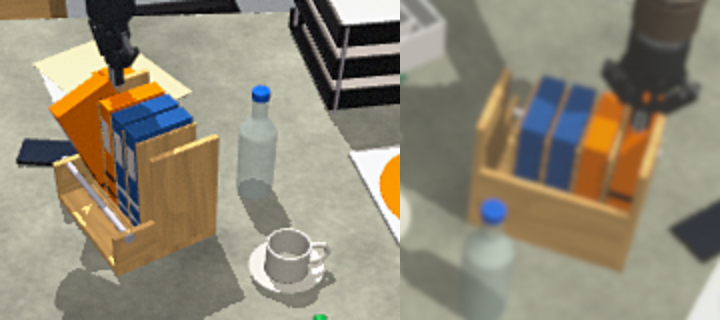

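Tipping well (crop ~(85,130)). I continue over the balance point, then take position above it.

```bash
python3 -m crank '{"delta_pos": [[0,-0.01,0],[0,-0.01,0],[0,-0.01,0],[0,-0.01,0],[0,0,0],[0,0,0],[0,0,0]], "twist": [0,0,0,0,0,0,0]}';python3 -m crank '{"delta_pos": [[0,0,-0.03],[0,0,-0.03],[0,-0.02,0],[0,-0.025,0],[0,-0.025,0],[0,0,0.01],[0,0,0],[0,0,0]], "twist": [0,0,0,0,0,0,0,0]}' 0.65
python3 - <<'E'
from h import *
p,W,s=grab("wrist","w15"); print(ruv(s["position"]),s["position"])
hsv=cv2.cvtColor(p,cv2.COLOR_BGR2HSV)
U,V=ruv(W)
m=(hsv[...,1]>150)&(hsv[...,0]<22)&(W[...,2]>100)&(U<-60)&(V>62)&(V<105)
print(m.sum(),np.percentile(U[m],[1,99]),np.percentile(V[m],[1,50,99]),np.percentile(W[...,2][m],[1,50,99]))
E
```

```text
clock: 17.02
position: [426.9, 364.5, 281.7]
ee_rot: [0.508, 0.861, 0.0, 0.0]
contact_force: [-1.0, 0.4, -0.4]
gripper_width: -0.1
clock: 17.68
position: [365.9, 330.7, 331.3]
ee_rot: [0.508, 0.861, -0.0, 0.0]
contact_force: [0.5, 0.6, 0.2]
gripper_width: 55.4
(np.float64(-116.6377893086531), np.float64(83.03940341042629)) [365.91413783 330.72548702 331.25480235]
8519 [-166.09664132  -65.40065888] [ 67.91709269  84.05941498 100.7022887 ] [174.81945609 211.83914786 333.81162772]
```

View pics/w15.png

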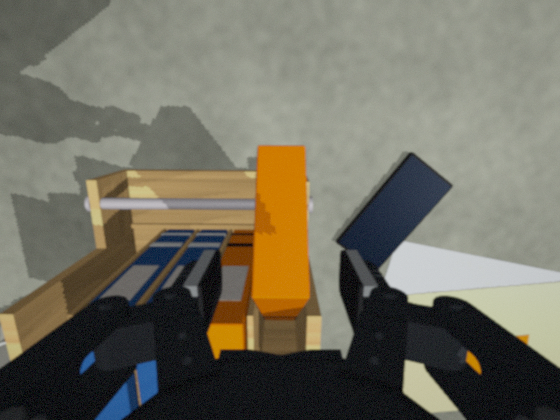

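```bash
python3 -m crank '{"delta_pos": [[0.001,-0.001,0.03],[0,0,0.03],[0,0,0.018],[0,0,0.008],[0,0,0],[0,0,0]], "twist": [0,0,0,0,0,0]}'; python3 -m crank '{"delta_pos": [[0,0,0],[0,0,0],[0,0,0],[0,0,0],[0,0,0],[0,0,0]], "twist": [0,0,0,0,0,0]}' 0;  python3 -m crank '{"delta_pos": [[0,0,-0.01],[0,0,-0.02],[0,0,-0.03],[0,0,-0.03],[0,0,-0.03],[0,0,0],[0,0,0]], "twist": [0,0,0,0,0,0,0]}';python3 -m crank '{"delta_pos": [[0,-0.03,0],[0,-0.03,0],[0,-0.03,0],[0.012,0,0.015],[0.013,0,0.015],[0,0,0],[0,0,0]], "twist": [0,0,0,0,0,0,0]}'
python3 -c "
from h import *
p,W,s=grab('wrist','w16');print(ruv(s['position']),s['position']);grab('scene','s16');grab('side','d16')
i=cv2.imread('pics/d16.png')[60:220,150:350]; j=cv2.imread('pics/s16.png')[160:320,260:420]
cv2.imwrite('pics/c16.png',np.hstack([cv2.resize(i,(400,320)),cv2.resize(j,(320,320))]))"
```

```text
clock: 18.23
position: [365.1, 331.6, 246.0]
ee_rot: [0.508, 0.861, 0.0, 0.0]
contact_force: [-0.1, 0.2, 1.0]
gripper_width: 55.6
clock: 18.73
position: [364.7, 331.5, 246.9]
ee_rot: [0.508, 0.861, 0.002, 0.0]
contact_force: [-0.8, 0.2, 6.3]
gripper_width: 33.4
clock: 19.32
position: [363.8, 330.7, 365.9]
ee_rot: [0.508, 0.861, 0.001, -0.001]
contact_force: [0.7, -0.6, -3.4]
gripper_width: 33.3
clock: 19.9
position: [272.4, 308.2, 333.2]
ee_rot: [0.508, 0.861, -0.003, 0.0]
contact_force: [1.1, -1.5, -2.3]
gripper_width: 33.9
(np.float64(-209.46709646577918), np.float64(108.12503625186493)) [272.44255684 308.15043908 333.16751374]
```

View pics/c16.png

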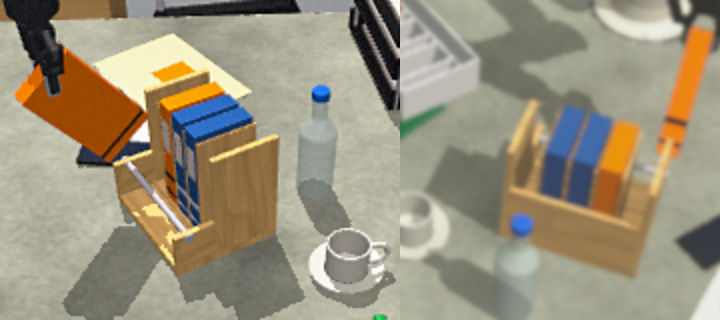

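View pics/w16.png

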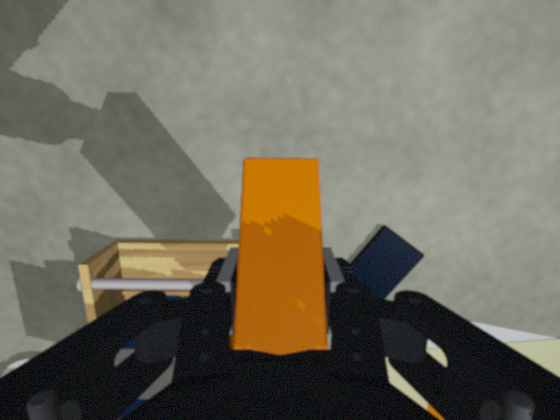

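Held at about 35°. I push against the left panel (v≈+108) to upright it.

```bash
python3 -m crank '{"delta_pos": [[0,0.012,0],[0,0.014,0],[0,0.014,0],[0,0.014,0],[0,0.014,0],[0,0.014,0],[0,0.01,0],[0,0,0]], "twist": [0,0,0,0,0,0,0,0]}'; python3 -m crank '{"delta_pos": [[0,0.005,0],[0,0.005,0],[0,0,0]], "twist": [0,0,0]}'
python3 -c "
from h import *
print(ruv(arm.read_state()['position']));grab('scene','s17');held('d17')
i=cv2.imread('pics/d17.png')[60:220,150:350]; j=cv2.imread('pics/s17.png')[160:320,260:420]
cv2.imwrite('pics/c17.png',np.hstack([cv2.resize(i,(400,320)),cv2.resize(j,(320,320))]))"
```

```text
clock: 20.72
position: [355.1, 353.6, 334.8]
ee_rot: [0.509, 0.861, -0.001, 0.0]
contact_force: [-2.0, -1.0, -2.6]
gripper_width: 33.5
clock: 20.97
position: [362.7, 358.3, 335.4]
ee_rot: [0.508, 0.861, -0.001, 0.0]
contact_force: [-2.0, -2.5, -1.7]
gripper_width: 33.0
(np.float64(-106.21596227564011), np.float64(108.71669125962077))
pos [362.5 358.2 335.4] tool x [-18.5 -13.7  11.7]
40 [-53.6  42.7]
60 [-56.4  44.1]
80 [-54.1  43.1]
100 [-52.1  45.2]
120 [-51.6  45.6]
140 [-52.9  49. ]
160 [-52.4  51.6]
180 [-51.5  50.8]
200 [-50.7  48.8]
220 [-49.9  49.4]
240 [-48.3  48.4]
zmax [ 36.3238748  234.45147874]
```

View pics/c17.png

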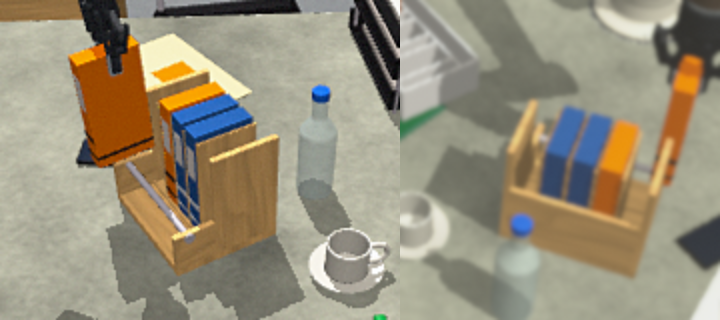

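```bash
python3 -m crank '{"delta_pos": [[0,-0.015,0],[0,-0.015,0],[-0.015,0,-0.02],[-0.036,-0.002,-0.015],[-0.038,-0.002,-0.015],[-0.038,-0.002,-0.015],[-0.038,-0.002,-0.015],[-0.038,-0.002,-0.01]], "twist": [0,0,0,0,0,0,0,0]}'; python3 -m crank '{"delta_pos": [[-0.038,-0.002,-0.01],[-0.038,-0.002,-0.01],[-0.038,-0.002,-0.01],[-0.038,-0.002,-0.01],[-0.038,-0.002,-0.01],[-0.038,-0.002,-0.01],[-0.038,-0.002,-0.01],[-0.038,-0.002,-0.01]], "twist": [0,0,0,0,0,0,0,0]}';python3 -m crank '{"delta_pos": [[-0.038,-0.002,0],[-0.038,-0.002,0],[0,0,0],[0,0,0],[0,0,0],[0,0,0],[0,0,0],[0,0,0]], "twist": [0,0.12,0.12,0.12,0.12,0.12,0.03,0]}'
python3 - <<'E'
from h import *
p,W,s=grab("wrist","w18"); np.save("pics/w18W.npy",W); print(s["position"],s["ee_rot"],s["joints"].round(2))
print(caddy(W)); held("d18")
E
```

```text
clock: 21.73
position: [427.1, 160.6, 428.5]
ee_rot: [0.507, 0.862, 0.004, 0.002]
contact_force: [2.3, 0.2, -2.3]
gripper_width: 33.5
clock: 22.4
position: [560.1, -114.2, 507.1]
ee_rot: [0.508, 0.861, 0.001, 0.003]
contact_force: [-0.0, 1.0, -2.8]
gripper_width: 33.4
clock: 23.07
position: [592.9, -180.9, 506.2]
ee_rot: [0.75, 0.661, 0.001, 0.002]
contact_force: [-0.9, 1.0, -2.8]
gripper_width: 33.3
[ 592.91937964 -180.86435054  506.1723448 ] [0.75001528 0.66141659 0.00135698 0.00182554] [-0.04  0.32  0.4   0.   -1.65 -1.66]
(np.int64(3376), np.float64(73.43753887620443), array([ 481.12883005, -180.07038156]), np.float64(-7.299999999999465), np.float64(165.19057464179775), np.float64(270.8405643387379))
pos [ 592.7 -180.8  506.1] tool x [-15.5 -13.3  13. ]
40 [-55.7  43. ]
60 [-55.5  42.9]
80 [-53.8  43.1]
100 [-52.3  45.8]
120 [-52.4  45.5]
140 [-50.8  47. ]
160 [-50.9  44.2]
180 [-49.1  48.1]
200 [-49.2  49.1]
220 [-49.6  41.8]
zmax [ 34.8027237  212.94507911]
```

View pics/w18.png

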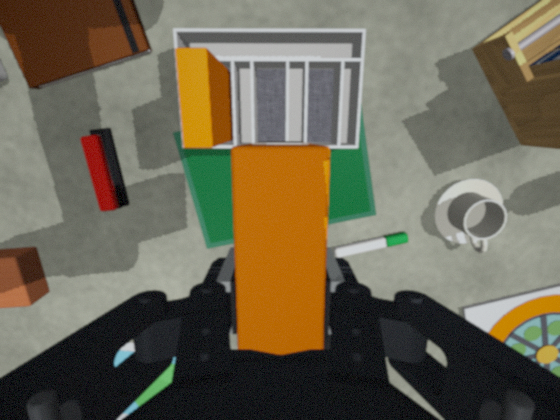

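```bash
python3 -m crank '{"delta_pos": [[-0.0046,-0.031,0.01],[-0.0046,-0.031,0.015],[-0.0046,-0.0323,0.02],[0,0,0.03],[0,0,0.03],[0,0,0.03],[0,0,0.03],[0,0,0]], "twist": [0,0,0,0,0,0,0,0]}'
python3 -c "
from h import *
held('d19'); print(arm.read_state()['position'])
p,W,s=grab('wrist','w19'); print(caddy(W))
i=cv2.imread('pics/d19.png')[160:360,160:360]; cv2.imwrite('pics/c19.png',cv2.resize(i,(600,600)))"
```

```text
clock: 23.83
position: [494.0, -181.8, 334.4]
ee_rot: [0.75, 0.661, -0.003, -0.005]
contact_force: [-1.7, 0.9, -4.0]
gripper_width: 33.9
pos [ 494.  -181.8  334.4] tool x [-15.5 -13.3  11.5]
40 [-49.5  45.1]
60 [-54.8  46.6]
80 [-54.4  47.7]
100 [-51.7  48.2]
120 [-50.6  46.4]
140 [-47.9  50.1]
160 [-49.3  48.9]
180 [-48.3  51.2]
200 [-47.3  52.8]
zmax [ 33.71599048 200.53299625]
[ 495.64402819 -182.50205685  338.14931723]
(np.int64(5899), np.float64(73.63033289251553), array([ 481.03611369, -180.84281843]), np.float64(-7.499999999999467), np.float64(165.09735561359383), np.float64(271.4863326072586))
```

View pics/c19.png

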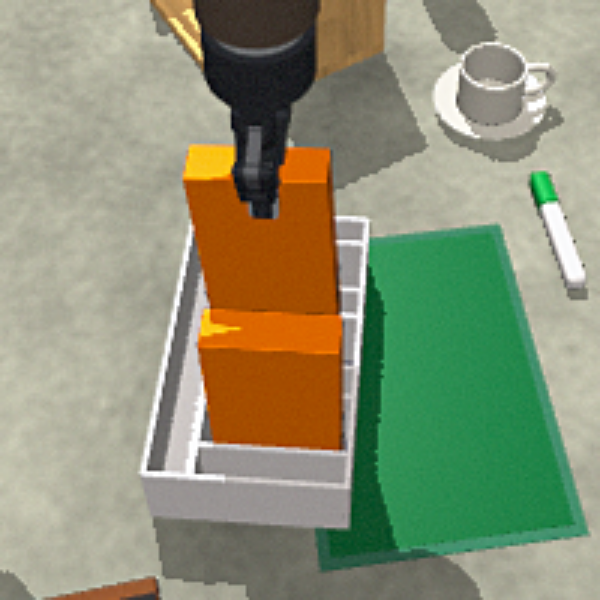

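```bash
python3 -m crank '{"delta_pos": [[0,0.001,0.02],[0,0,0.02],[0,0,0.02],[0,0,0.02],[0,0,0.012],[0,0,0],[0,0,0]], "twist": [0,0,0,0,0,0,0]}';python3 -m crank '{"delta_pos": [[0,0,0.004],[0,0,0.002],[0,0,0]], "twist": [0,0,0]}'
```

```text
clock: 24.52
position: [499.4, -183.1, 250.7]
ee_rot: [0.75, 0.662, 0.001, 0.002]
contact_force: [0.4, 0.0, -1.6]
gripper_width: 33.0
clock: 24.77
position: [498.3, -182.9, 243.4]
ee_rot: [0.75, 0.662, 0.001, 0.001]
contact_force: [1.4, 1.2, -2.5]
gripper_width: 33.7
```

```bash
python3 -m crank '{"delta_pos": [[0,0,0.003],[0,0,0.002],[0,0,0]], "twist": [0,0,0]}'
```

```text
clock: 25.02
position: [501.2, -183.4, 242.2]
ee_rot: [0.749, 0.662, 0.003, 0.005]
contact_force: [1.7, 0.4, 10.5]
gripper_width: 33.4
```

Touching the floor; release and rise.

```bash
python3 -m crank '{"delta_pos": [[0,0,-0.003],[0,0,0],[0,0,0],[0,0,0],[0,0,0]], "twist": [0,0,0,0,0]}' 0.62;python3 -m crank '{"delta_pos": [[0,0,-0.015],[0,0,-0.025],[0,0,-0.03],[0,0,-0.035],[0,0,-0.04],[0,0,-0.04],[0,0,0],[0,0,0]], "twist": [0,0,0,0,0,0,0,0]}'
python3 -c "
from h import *
p,W,s=grab('wrist','w20');print(caddy(W),s['position']);p,W,s=grab('side','d20');print(caddy(W))
i=cv2.imread('pics/d20.png')[160:360,160:360]; j=cv2.imread('pics/w20.png');cv2.imwrite('pics/c20.png',np.hstack([cv2.resize(i,(340,340)),cv2.resize(j,(453,340))]))"
```

```text
clock: 25.43
position: [497.5, -182.9, 240.2]
ee_rot: [0.75, 0.661, -0.0, -0.0]
contact_force: [0.6, 0.6, -0.9]
gripper_width: 53.0
clock: 26.1
position: [498.2, -182.9, 428.1]
ee_rot: [0.75, 0.661, 0.002, 0.002]
contact_force: [0.9, -0.0, -0.3]
gripper_width: 52.9
(np.int64(4421), np.float64(73.69081963265148), array([ 481.72115033, -180.5390747 ]), np.float64(-7.199999999999463), np.float64(165.47794159842852), np.float64(271.0995865912491)) [ 498.19305924 -182.93660209  428.07489786]
(np.int64(1054), np.float64(73.16896230987265), array([ 481.24768888, -184.50444595]), np.float64(-7.299999999999465), np.float64(165.88800024835348), np.float64(273.2287993636599))
```

View pics/c20.png

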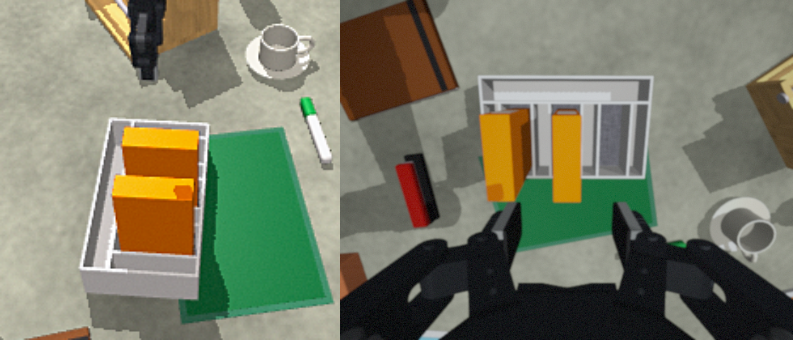

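Both boxes stand upright. Now the third one (slot +42).

```bash
python3 -m crank '{"delta_pos": [[0.03,-0.0015,0],[0.04,-0.0015,0],[0.04,-0.0015,0],[0.04,-0.0015,0],[0.04,-0.0015,0],[0.04,-0.0015,0],[0.04,-0.0015,0],[0.04,-0.0015,0]], "twist": [0,0,0,0,0,0,0,0]}' 0; python3 -m crank '{"delta_pos": [[0.04,-0.0015,0],[0.04,-0.0015,0],[0.04,-0.0015,0],[0.04,-0.0015,0],[0.04,-0.0015,0],[0.035,-0.0015,0],[0.025,0,0],[0,0,0]], "twist": [0,0,0,0,0,0,0,-0.1]}';python3 -m crank '{"delta_pos": [[0,0,0],[0,0,0],[0,0,0],[0,0,0],[0,0,0],[0,0,0]], "twist": [-0.12,-0.12,-0.12,-0.12,-0.05,0]}'
python3 -c "
from h import *
s=arm.read_state(); print(s['position'],ruv(s['position']),s['ee_rot'])"
```

```text
clock: 26.87
position: [523.9, 128.1, 423.6]
ee_rot: [0.75, 0.662, -0.002, -0.0]
contact_force: [0.9, -0.1, 0.4]
gripper_width: -0.2
clock: 27.53
position: [547.7, 390.1, 420.2]
ee_rot: [0.714, 0.7, -0.003, -0.0]
contact_force: [0.7, -1.0, -1.7]
gripper_width: -0.1
clock: 28.03
position: [548.0, 385.3, 422.9]
ee_rot: [0.508, 0.861, -0.002, -0.001]
contact_force: [-0.7, 0.5, -0.9]
gripper_width: -0.3
[547.96908518 385.320355   422.88266641] (np.float64(69.26874778130723), np.float64(43.500018873982114)) [ 5.07787910e-01  8.61478989e-01 -2.24346197e-03 -5.97061794e-04]
```

```bash
python3 -m crank '{"delta_pos": [[-0.001,0.003,0.03],[0,0,0.035],[0,0,0.035],[0,0,0.028],[0,0,0.017],[0,0,0],[0,0,0]], "twist": [0,0,0,0,0,0,0]}'
python3 - <<'E'
from h import *
s=arm.read_state();print(s["position"],ruv(s["position"]))
E
python3 -m crank '{"delta_pos": [[0,-0.01,0],[0,-0.01,0],[0,-0.01,0],[0,-0.01,0],[0,-0.01,0],[0,-0.01,0],[0,-0.01,0],[0,-0.01,0]], "twist": [0,0,0,0,0,0,0,0]}'
python3 - <<'E'
from h import *
grab("side","d3");grab("scene","s3"); s=arm.read_state(); 
print(s["position"],s["contact_force"],ruv(s["position"]))
i=cv2.imread("pics/d3.png")[60:220,180:380]; j=cv2.imread("pics/s3.png")[180:320,280:420]
cv2.imwrite("pics/c21.png",np.hstack([cv2.resize(i,(400,320)),cv2.resize(j,(320,320))]))
E
```

```text
clock: 28.62
position: [551.0, 385.5, 278.8]
ee_rot: [0.508, 0.861, -0.002, -0.0]
contact_force: [0.4, 0.7, 0.9]
gripper_width: -0.1
[551.04635859 385.53045952 278.82046882] (np.float64(72.06886347645522), np.float64(42.20653224430376))
clock: 29.28
position: [481.6, 347.7, 283.2]
ee_rot: [0.508, 0.861, 0.002, 0.001]
contact_force: [-0.2, 1.6, 0.9]
gripper_width: -0.2
[480.95095058 347.226699   283.13033882] [ 0.27358373 -0.22024851  0.68831119] (np.float64(-7.809420599008354), np.float64(42.269997641867185))
```

View pics/c21.png

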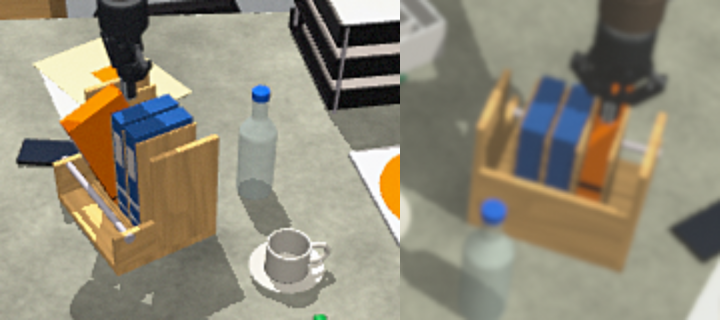

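The third box is tipping; the blue ones still stand.

```bash
python3 -m crank '{"delta_pos": [[0,-0.01,0],[0,-0.01,0],[0,-0.01,0],[0,-0.01,0],[0,0,0],[0,0,0],[0,0,0]], "twist": [0,0,0,0,0,0,0]}';python3 -m crank '{"delta_pos": [[0,0,-0.03],[0,0,-0.03],[0,-0.02,0],[0,-0.025,0],[0,-0.025,0],[0,0,0.01],[0,0,0],[0,0,0]], "twist": [0,0,0,0,0,0,0,0]}' 0.65
python3 - <<'E'
from h import *
p,W,s=grab("wrist","w22"); print(ruv(s["position"]),s["position"])
hsv=cv2.cvtColor(p,cv2.COLOR_BGR2HSV)
U,V=ruv(W)
m=(hsv[...,1]>150)&(hsv[...,0]<22)&(W[...,2]>100)&(W[...,2]<260)&(U<-60)&(V>15)&(V<70)
print(m.sum(),np.percentile(U[m],[1,99]),np.percentile(V[m],[1,50,99]),np.percentile(W[...,2][m],[1,50,99]))
E
```

```text
clock: 29.97
position: [446.3, 328.0, 280.8]
ee_rot: [0.508, 0.861, 0.0, 0.0]
contact_force: [0.8, -0.1, 0.3]
gripper_width: 0.1
clock: 30.63
position: [385.3, 294.3, 330.3]
ee_rot: [0.508, 0.861, -0.0, 0.0]
contact_force: [1.0, 0.9, -0.3]
gripper_width: 55.7
(np.float64(-117.14245213118306), np.float64(41.77135236255909)) [385.28936258 294.28502342 330.30086844]
8494 [-166.09441746  -66.08929833] [26.0217038  42.5585776  58.96311099] [174.6907897  211.37177059 236.60255415]
```

View pics/w22.png

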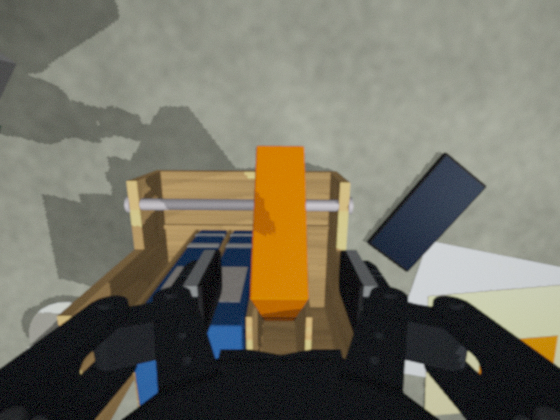

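```bash
python3 -m crank '{"delta_pos": [[0.0005,-0.001,0.03],[0,0,0.03],[0,0,0.017],[0,0,0.008],[0,0,0],[0,0,0]], "twist": [0,0,0,0,0,0]}'; python3 -m crank '{"delta_pos": [[0,0,0],[0,0,0],[0,0,0],[0,0,0],[0,0,0],[0,0,0]], "twist": [0,0,0,0,0,0]}' 0;  python3 -m crank '{"delta_pos": [[0,0,-0.01],[0,0,-0.02],[0,0,-0.03],[0,0,-0.03],[0,0,-0.03],[0,0,0],[0,0,0]], "twist": [0,0,0,0,0,0,0]}';python3 -m crank '{"delta_pos": [[0,-0.03,0],[0,-0.03,0],[0,-0.03,0],[0.022,0,0.01],[0.022,0,0.01],[0.022,0,0.01],[0,0,0],[0,0,0]], "twist": [0,0,0,0,0,0,0,0]}'
python3 -c "
from h import *
s=arm.read_state();print(ruv(s['position']),s['position']);grab('scene','s23');grab('side','d23')
i=cv2.imread('pics/d23.png')[60:220,150:350]; j=cv2.imread('pics/s23.png')[160:320,260:420]
cv2.imwrite('pics/c23.png',np.hstack([cv2.resize(i,(400,320)),cv2.resize(j,(320,320))]))"
```

```text
clock: 31.18
position: [384.7, 294.7, 246.0]
ee_rot: [0.508, 0.861, 0.0, 0.0]
contact_force: [0.5, 0.0, 0.4]
gripper_width: 55.7
clock: 31.68
position: [384.4, 294.6, 246.9]
ee_rot: [0.508, 0.861, 0.002, 0.0]
contact_force: [-0.0, -0.4, 5.7]
gripper_width: 33.4
clock: 32.27
position: [383.4, 294.0, 366.1]
ee_rot: [0.508, 0.861, 0.001, -0.001]
contact_force: [-0.1, 0.1, -3.3]
gripper_width: 33.6
clock: 32.93
position: [272.0, 307.6, 333.0]
ee_rot: [0.508, 0.862, -0.003, 0.0]
contact_force: [0.3, -0.0, -2.0]
gripper_width: 33.0
(np.float64(-210.1487216330057), np.float64(107.85225940700184)) [271.97566579 307.5838415  332.95147286]
```

View pics/c23.png

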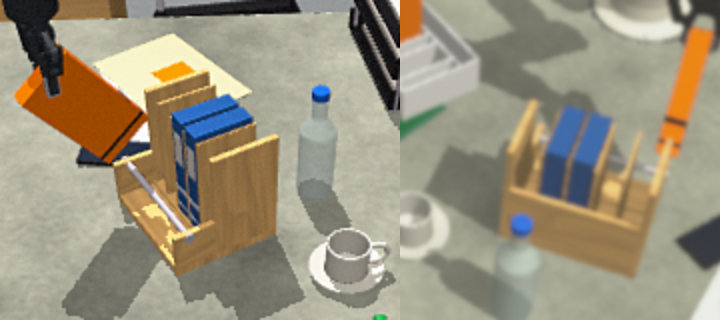

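Same pose as the previous box, so I repeat the uprighting push.

```bash
python3 -m crank '{"delta_pos": [[0,0.012,0],[0,0.014,0],[0,0.014,0],[0,0.014,0],[0,0.014,0],[0,0.014,0],[0,0.01,0],[0,0,0]], "twist": [0,0,0,0,0,0,0,0]}'; python3 -m crank '{"delta_pos": [[0,0.005,0],[0,0.006,0],[0,0,0]], "twist": [0,0,0]}'
python3 -c "
from h import *
print(ruv(arm.read_state()['position']));held('d24')
"
python3 -m crank '{"delta_pos": [[0,-0.015,0],[0,-0.015,0],[-0.015,0,-0.02],[-0.036,-0.002,-0.015],[-0.038,-0.002,-0.015],[-0.038,-0.002,-0.015],[-0.038,-0.002,-0.015],[-0.038,-0.002,-0.01]], "twist": [0,0,0,0,0,0,0,0]}'; python3 -m crank '{"delta_pos": [[-0.038,-0.002,-0.01],[-0.038,-0.002,-0.01],[-0.038,-0.002,-0.01],[-0.038,-0.002,-0.01],[-0.038,-0.002,-0.01],[-0.038,-0.002,-0.01],[0,0,-0.01],[0,0,0]], "twist": [0,0,0,0,0,0,0,0]}';python3 -m crank '{"delta_pos": [[0,0,0],[0,0,0],[0,0,0],[0,0,0],[0,0,0],[0,0,0],[0,0,0]], "twist": [0.12,0.12,0.12,0.12,0.12,0.03,0]}'
python3 - <<'E'
from h import *
p,W,s=grab("wrist","w25"); np.save("pics/w25W.npy",W); print(s["position"],s["ee_rot"],s["joints"].round(2))
print(caddy(W)); held("d25")
E
```

```text
clock: 33.7
position: [354.9, 352.3, 334.5]
ee_rot: [0.509, 0.861, -0.002, 0.0]
contact_force: [-0.8, -0.8, -1.3]
gripper_width: 33.3
clock: 33.95
position: [363.6, 357.8, 335.4]
ee_rot: [0.508, 0.861, -0.001, 0.0]
contact_force: [-1.3, -1.7, -2.0]
gripper_width: 33.3
(np.float64(-105.7125101923465), np.float64(107.9125820710891))
pos [363.6 357.8 335.4] tool x [-18.  -13.8  11.2]
40 [-55.6  42.5]
60 [-56.2  43.7]
80 [-51.7  43.4]
100 [-49.8  46. ]
120 [-51.6  45.4]
140 [-53.4  47.5]
160 [-52.5  46.4]
180 [-52.   50.4]
200 [-51.   49.3]
220 [-50.4  48.6]
240 [-49.3  60. ]
zmax [ 36.48034219 233.26667215]
clock: 34.67
position: [427.7, 160.1, 428.4]
ee_rot: [0.507, 0.862, 0.004, 0.002]
contact_force: [1.3, 0.9, -3.1]
gripper_width: 33.7
clock: 35.33
position: [527.9, -46.2, 497.7]
ee_rot: [0.51, 0.86, 0.002, 0.003]
contact_force: [0.1, -0.5, -1.3]
gripper_width: 33.4
clock: 35.92
position: [526.1, -43.1, 495.7]
ee_rot: [0.749, 0.662, 0.001, 0.001]
contact_force: [-0.3, -0.3, -2.0]
gripper_width: 33.4
[526.14799066 -43.11042841 495.686778  ] [7.49380627e-01 6.62138043e-01 1.21768563e-03 6.36907858e-04] [ 0.23  0.14  0.15 -0.   -1.57 -1.92]
(np.int64(2374), np.float64(73.40801409163092), array([ 481.07110863, -180.70104941]), np.float64(-7.199999999999463), np.float64(164.72580242512754), np.float64(270.21188922644035))
pos [526.1 -43.3 495.7] tool x [-16.  -13.2  13.9]
40 [-55.3  44.3]
60 [-55.3  46.7]
80 [-53.   45.3]
100 [-52.   47.8]
120 [-51.7  49.1]
140 [-50.5  48. ]
160 [-49.7  49.9]
180 [-50.8  48.4]
200 [-47.6  52.3]
220 [-47.2  45.1]
zmax [ 34.98687884 213.09951145]
```

View pics/w25.png

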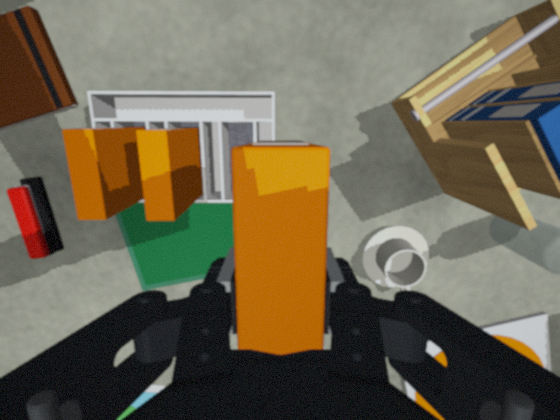

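```bash
python3 -m crank '{"delta_pos": [[-0.031,-0.005,0.015],[-0.031,-0.006,0.025],[0,0,0.03],[0,0,0.03],[0,0,0.03],[0,0,0.03],[0,0,0],[0,0,0]], "twist": [0,0,0,0,0,0,0,0]}'
python3 -c "
from h import *
held('d26'); print(arm.read_state()['position'])
p,W,s=grab('wrist','w26'); print(caddy(W))
i=cv2.imread('pics/d26.png')[120:360,140:380]; cv2.imwrite('pics/c26.png',cv2.resize(i,(600,600)))"
```

```text
clock: 36.68
position: [507.3, -104.4, 335.0]
ee_rot: [0.749, 0.662, -0.001, -0.0]
contact_force: [0.4, -1.1, -1.5]
gripper_width: 33.7
pos [ 507.3 -104.4  335. ] tool x [-15.9 -13.4  11.2]
40 [-51.3  44.9]
60 [-55.2  46.7]
80 [-54.   46.5]
100 [-53.3  47.7]
120 [-52.1  49.1]
140 [-51.3  49.1]
160 [-50.4  47.9]
180 [-49.6  47.8]
zmax [ 34.37423505 187.7208475 ]
[ 508.42823887 -104.41913353  337.04656253]
(np.int64(4714), np.float64(73.57812366835336), array([ 480.17079029, -180.73640619]), np.float64(-7.399999999999467), np.float64(163.44421357575783), np.float64(271.5197589268344))
```

View pics/c26.png

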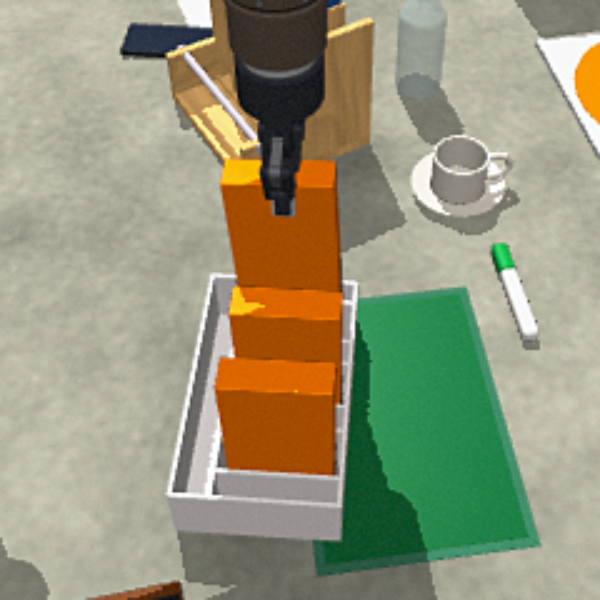

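Aligned over the left-hand bay; I lower it.

```bash
python3 -m crank '{"delta_pos": [[0.001,-0.001,0.02],[0,0,0.02],[0,0,0.02],[0,0,0.02],[0,0,0.009],[0,0,0],[0,0,0]], "twist": [0,0,0,0,0,0,0]}';python3 -m crank '{"delta_pos": [[0,0,0.004],[0,0,0.002],[0,0,0]], "twist": [0,0,0]}'
```

```text
clock: 37.37
position: [507.8, -103.4, 248.2]
ee_rot: [0.75, 0.662, 0.001, 0.001]
contact_force: [0.1, 0.4, -1.7]
gripper_width: 33.9
clock: 37.62
position: [508.1, -103.4, 242.8]
ee_rot: [0.75, 0.662, 0.002, 0.002]
contact_force: [0.8, 0.8, 3.9]
gripper_width: 33.7
```

```bash
python3 -m crank '{"delta_pos": [[0,0,0.002],[0,0,0]], "twist": [0,0]}'; python3 -m crank '{"delta_pos": [[0,0,-0.002],[0,0,0],[0,0,0],[0,0,0],[0,0,0]], "twist": [0,0,0,0,0]}' 0.62;python3 -m crank '{"delta_pos": [[0,0,-0.015],[0,0,-0.025],[0,0,-0.03],[0,0,-0.035],[0,0,-0.04],[0,0,-0.04],[0,0,0],[0,0,0]], "twist": [0,0,0,0,0,0,0,0]}'
python3 -c "
from h import *
p,W,s=grab('wrist','w27');print(caddy(W),s['position']);p,W,s=grab('side','d27');print(caddy(W))
i=cv2.imread('pics/d27.png')[160:360,160:360]; j=cv2.imread('pics/w27.png');cv2.imwrite('pics/c27.png',np.hstack([cv2.resize(i,(340,340)),cv2.resize(j,(453,340))]))"
```

```text
clock: 37.78
position: [509.2, -103.5, 242.3]
ee_rot: [0.749, 0.662, 0.003, 0.003]
contact_force: [1.5, 1.5, 10.5]
gripper_width: 33.2
clock: 38.2
position: [506.4, -103.4, 240.2]
ee_rot: [0.75, 0.661, -0.0, -0.0]
contact_force: [0.5, -0.0, 0.3]
gripper_width: 53.0
clock: 38.87
position: [507.1, -103.4, 428.0]
ee_rot: [0.75, 0.661, 0.002, 0.002]
contact_force: [0.5, 0.5, -0.8]
gripper_width: 53.0
(np.int64(3749), np.float64(73.57339990122267), array([ 481.47930802, -180.59681859]), np.float64(-7.299999999999465), np.float64(165.1754187344145), np.float64(271.32842701117636)) [ 507.12454708 -103.38244262  428.03054011]
(np.int64(941), np.float64(73.15740626789102), array([ 481.23618753, -184.76087939]), np.float64(-7.299999999999465), np.float64(165.8715986053079), np.float64(272.4434483531884))
```

View pics/c27.png

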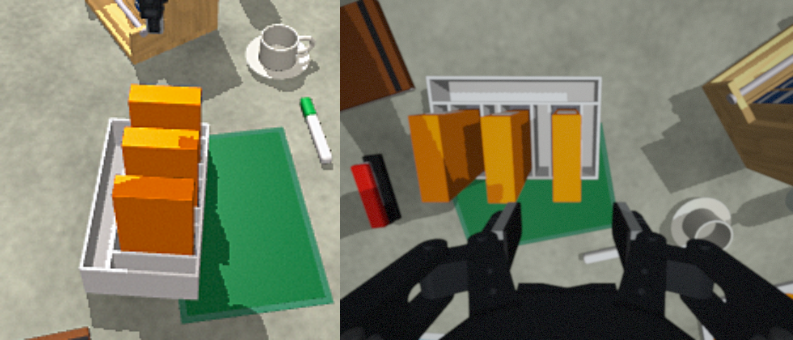

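All three boxes stand in the bays. Now I refine the mat pose from the saved wrist views.

Run:
```python
from h import *
ex=np.array([np.cos(np.radians(4.8)),np.sin(np.radians(4.8))]);ey=np.array([-ex[1],ex[0]]);c=np.array([613.8,-187.3])
for t in ["w9","w12","w18","w25"]:
    W=np.load(f"pics/{t}W.npy");p=cv2.imread(f"pics/{t}.png");hsv=cv2.cvtColor(p,cv2.COLOR_BGR2HSV)
    m=((hsv[...,0]>55)&(hsv[...,0]<85)&(hsv[...,1]>90)).astype(np.uint8)
    m=cv2.morphologyEx(m,cv2.MORPH_OPEN,np.ones((3,3)))
    cs,_=cv2.findContours(m,cv2.RETR_EXTERNAL,cv2.CHAIN_APPROX_NONE)
    q=max(cs,key=cv2.contourArea)[:,0]
    P=W[q[:,1],q[:,0]]; P=P[np.isfinite(P[:,2])&(abs(P[:,2])<12)][:,:2]
    u=(P-c)@ex;v=(P-c)@ey
    for nm,s in [("far",(abs(u-112)<10)&(abs(v)<150)),("right",(abs(v+165)<10)&(abs(u)<100)),("left",(abs(v-165)<10)&(abs(u)<100))]:
        if s.sum()<15: continue
        l=cv2.fitLine(P[s].astype(np.float32),cv2.DIST_HUBER,0,.01,.01).ravel()
        d=l[:2] if nm!="far" else np.array([l[1],-l[0]]); d=d*np.sign(d[0]); 
        k=l[2:]-c
        mid=k+l[:2]*0
        print(t,nm,s.sum(),"yaw",np.degrees(np.arctan2(d[1],d[0])).round(2),"u,v",round(float(mid@ex),1),round(float(mid@ey),1), "span",(u[s].min().round(),u[s].max().round(),v[s].min().round(),v[s].max().round()))
```

```text
w9 far 73 yaw 4.36 u,v 114.2 86.0 span (np.float64(103.0), np.float64(116.0), np.float64(22.0), np.float64(149.0))
w9 left 62 yaw 4.72 u,v 45.1 162.2 span (np.float64(-9.0), np.float64(99.0), np.float64(156.0), np.float64(164.0))
w12 far 112 yaw 4.7 u,v 113.0 -20.7 span (np.float64(111.0), np.float64(115.0), np.float64(-150.0), np.float64(149.0))
w12 right 108 yaw 4.82 u,v -13.6 -162.1 span (np.float64(-99.0), np.float64(99.0), np.float64(-163.0), np.float64(-161.0))
w12 left 52 yaw 5.33 u,v 50.1 161.8 span (np.float64(10.0), np.float64(99.0), np.float64(156.0), np.float64(163.0))
w18 far 25 yaw 8.94 u,v 113.6 -129.1 span (np.float64(103.0), np.float64(116.0), np.float64(-149.0), np.float64(-110.0))
w18 right 117 yaw 4.62 u,v -5.8 -162.1 span (np.float64(-98.0), np.float64(98.0), np.float64(-164.0), np.float64(-156.0))
w25 far 55 yaw 4.6 u,v 114.0 -95.4 span (np.float64(112.0), np.float64(116.0), np.float64(-150.0), np.float64(-40.0))
w25 right 70 yaw 5.14 u,v 31.7 -162.3 span (np.float64(-43.0), np.float64(98.0), np.float64(-164.0), np.float64(-155.0))
```

Mat centre ≈ (615,-187), yaw 4.8°. I move in front of the caddy with the jaws open along its front wall, to push with two fingers side by side (stable in yaw).

```bash
python3 -m crank '{"delta_pos": [[-0.02,-0.031,0],[-0.02,-0.031,0],[-0.02,-0.031,0],[-0.02,-0.032,0],[0,0,0],[0,0,0]], "twist": [0,0,0,0,0,0]}' 1
python3 -c "
from h import *
p,W,s=grab('wrist','w28');print(caddy(W),s['position'],s['joints'].round(2));p,W,s=grab('side','d28');print(caddy(W))
i=cv2.imread('pics/d28.png'); j=cv2.imread('pics/w28.png');cv2.imwrite('pics/c28.png',np.hstack([cv2.resize(i,(400,300)),cv2.resize(j,(400,300))]))"
```

```text
clock: 39.47
position: [370.9, -167.7, 424.6]
ee_rot: [0.751, 0.661, -0.0, -0.001]
contact_force: [1.1, 0.5, 0.4]
gripper_width: 85.3
(np.int64(3817), np.float64(73.65129864086094), array([ 481.30074667, -180.79981642]), np.float64(-7.399999999999467), np.float64(166.35209045665067), np.float64(271.2726517077791)) [ 370.88499757 -167.67120253  424.62772735] [-0.02 -0.07 -0.25 -0.   -1.4  -1.68]
(np.int64(944), np.float64(73.1639550647522), array([ 481.19596478, -185.10473613]), np.float64(-7.399999999999467), np.float64(165.92303700966272), np.float64(272.76205932855544))
```

View pics/c28.png

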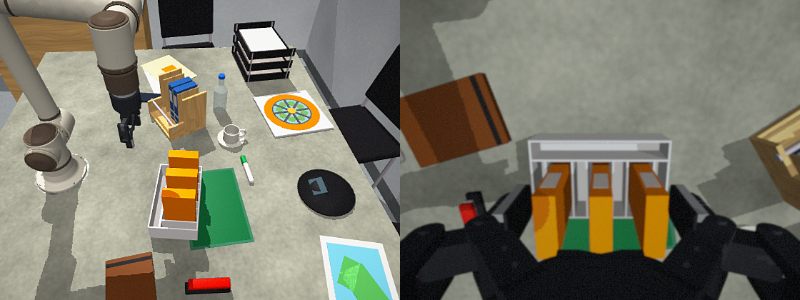

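```bash
python3 -m crank '{"delta_pos": [[0,0,0.03],[0,0,0.04],[0,0,0.04],[0,0,0.04],[0,0,0.04],[0,0,0.03],[0,0,0],[0,0,0]], "twist": [0,0,0,0,0,0,0,0]}'
python3 -c "
from h import *
s=arm.read_state();print(s['position'],s['joints'].round(2));p,W,s=grab('side','d29');print(caddy(W))"
```

```text
clock: 40.23
position: [372.9, -166.9, 204.3]
ee_rot: [0.749, 0.662, -0.002, -0.002]
contact_force: [-0.1, 0.7, 1.5]
gripper_width: 85.4
[ 372.93314653 -166.90397069  204.29249469] [-0.02  0.13 -0.63  0.   -0.81 -1.68]
(np.int64(940), np.float64(73.19608751604727), array([ 481.27638669, -185.12090288]), np.float64(-7.5999999999994685), np.float64(166.19966046269502), np.float64(271.877931901585))
```

View pics/d29.png

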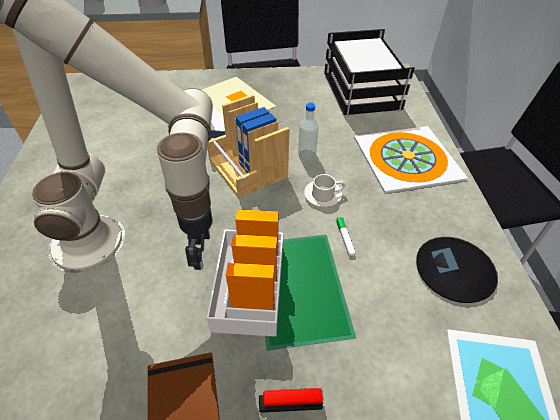

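```bash
python3 -m crank '{"delta_pos": [[0,0,0.03],[0,0,0.03],[0,0,0.03],[0,0,0.021],[0,0,0],[0,0,0]], "twist": [0,0,0,0,0,0]}'
python3 -c "
from h import *
s=arm.read_state();print(s['position'],s['joints'].round(2));p,W,s=grab('side','d30')
i=cv2.imread('pics/d30.png')[160:360,140:340]; cv2.imwrite('pics/c30.png',cv2.resize(i,(600,600)))"
```

```text
clock: 40.78
position: [374.4, -167.2, 95.6]
ee_rot: [0.75, 0.662, 0.0, 0.001]
contact_force: [-0.2, 0.2, 1.0]
gripper_width: 85.4
[ 374.37504983 -167.17025409   95.58680566] [-0.02  0.33 -0.76  0.   -0.48 -1.68]
```

View pics/c30.png

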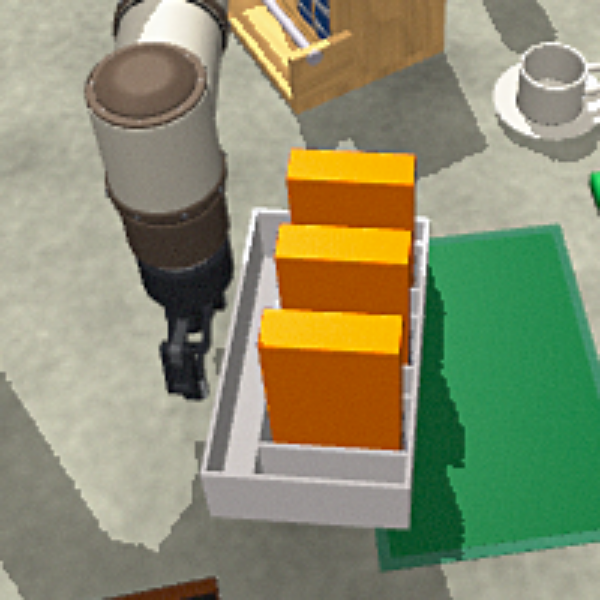

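Run:
```python
from h import *
p,W,s=grab("side","d31"); W=W+[0,4.6,0]
Rm=R.from_quat(s["ee_rot"]).as_matrix(); Q=(W-s["position"])@Rm
hsv=cv2.cvtColor(p,cv2.COLOR_BGR2HSV)
m=(hsv[...,1]>150)&(hsv[...,0]<22)&(abs(W[...,2]-204)<6)&(W[...,1]<0)
print("boxtops toolY front/back",np.percentile(Q[m][:,1],[1,99]))
m=(hsv[...,1]>150)&(hsv[...,0]<22)&(abs(Q[...,0])<150)&(W[...,2]>90)&(W[...,2]<204)&(W[...,1]<0)
print("box low", np.percentile(Q[m][:,1],[1,99]))
# robot: non orange pts with |Qx|<80, Qy within +-80, z above 40
m=(hsv[...,1]<150)&(abs(Q[...,0])<90)&(abs(Q[...,1])<100)&(W[...,2]>82)
for z in range(80,420,20):
    b=Q[m&(abs(W[...,2]-z)<10)]
    if len(b)>10: print(z,len(b),"Y",np.percentile(b[:,1],[2,98]).round(),"X",np.percentile(b[:,0],[2,98]).round())
```

```text
boxtops toolY front/back [ 75.79731511 180.99970131]
box low [ 76.70154568 180.14521552]
80 13 Y [-6. 12.] X [-71. -38.]
100 98 Y [-9. 17.] X [-71. -22.]
120 113 Y [-19.  19.] X [-69.  -9.]
140 156 Y [-11.  19.] X [-66. -13.]
160 122 Y [-25.  37.] X [-35.   0.]
180 154 Y [-28.  37.] X [-35.   5.]
200 149 Y [-26.  37.] X [-34.   8.]
220 159 Y [-31.  39.] X [-37.   4.]
240 188 Y [-30.  40.] X [-37.   4.]
260 170 Y [-28.  41.] X [-39.  -2.]
280 250 Y [-39.  43.] X [-41.  12.]
300 238 Y [-32.  41.] X [-39.   6.]
320 276 Y [-30.  41.] X [-39.  79.]
340 368 Y [-40.  41.] X [-39.  87.]
360 538 Y [-33.  41.] X [-39.  88.]
380 933 Y [-37.  38.] X [-36.  38.]
```

Clearances are fine (the body reaches y=+41 in tool axes, box fronts at +76). I approach and push the first part with a gentle turn.

```bash
python3 -m crank '{"delta_pos": [[0,0.006,0],[0,0.006,0],[-0.001,0.005,0],[-0.0015,0.008,0],[-0.0015,0.008,0],[-0.0015,0.008,0],[-0.0015,0.008,0],[0,0,0]], "twist": [0,0,-0.008,-0.0133,-0.0133,-0.0133,-0.0133,0]}'
python3 -c "
from h import *
s=arm.read_state();print(s['position'],s['ee_rot'],s['contact_force']);p,W,s=grab('side','d32');print(caddy(W+[0,4.6,0]))
i=cv2.imread('pics/d32.png')[160:360,140:340]; cv2.imwrite('pics/c32.png',cv2.resize(i,(600,600)))"
```

```text
clock: 41.55
position: [419.2, -179.8, 94.6]
ee_rot: [0.73, 0.684, -0.002, -0.002]
contact_force: [-6.6, -1.5, 4.4]
gripper_width: 85.7
[ 419.16576912 -179.79024288   94.57020391] [ 0.72957331  0.68389806 -0.00166654 -0.00186093] [-6.59772033 -1.47373139  4.38072708]
(np.int64(815), np.float64(73.32069903465151), array([ 512.366697  , -188.72003215]), np.float64(-3.7999999999994145), np.float64(165.66475791934482), np.float64(264.1625482075275))
```

View pics/c32.png

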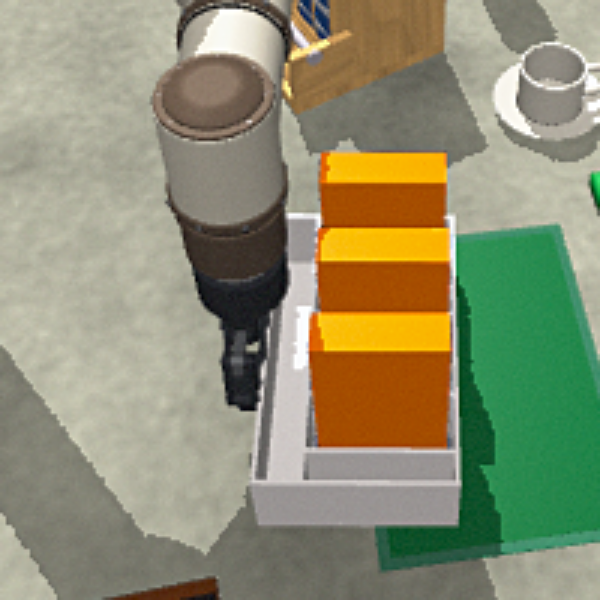

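```bash
python3 -m crank '{"delta_pos": [[-0.0013,0.007,0],[-0.0013,0.0085,0],[-0.0013,0.0085,0],[-0.0013,0.0085,0],[-0.0013,0.0085,0],[-0.0013,0.0085,0],[-0.0013,0.0085,0],[0,0,0]], "twist": [-0.0123,-0.0123,-0.0123,-0.0123,-0.0123,-0.0123,-0.0123,0]}'
python3 -c "
from h import *
s=arm.read_state();print(s['position'],s['ee_rot'],s['contact_force']);p,W,s=grab('side','d33');print(caddy(W+[0,4.6,0]))
i=cv2.imread('pics/d33.png')[160:360,140:340]; cv2.imwrite('pics/c33.png',cv2.resize(i,(600,600)))"
```

```text
clock: 42.27
position: [477.7, -190.4, 94.6]
ee_rot: [0.699, 0.715, -0.001, -0.001]
contact_force: [-5.0, -1.3, 3.4]
gripper_width: 85.4
[ 477.68153093 -190.37046148   94.58050506] [ 0.69923761  0.71488755 -0.0010682  -0.00119346] [-4.9776304  -1.33562736  3.43257844]
(np.int64(792), np.float64(73.21092737105431), array([ 571.8189471 , -187.13396922]), np.float64(1.1000000000006551), np.float64(165.1278142810961), np.float64(271.4557465635505))
```

View pics/c33.png

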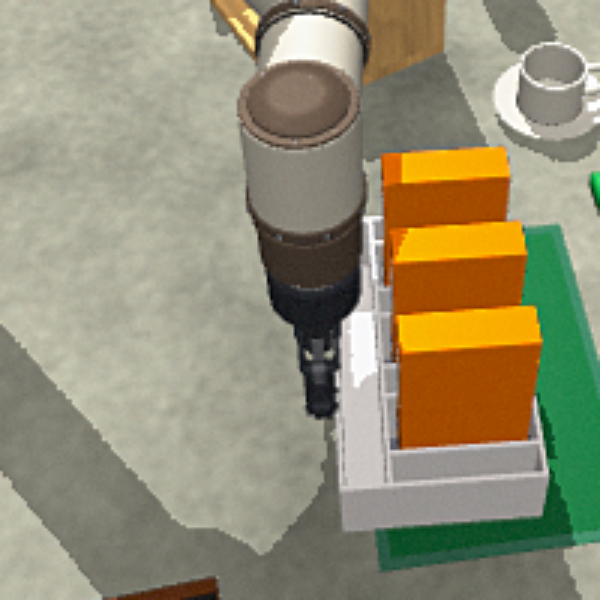

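```bash
python3 -m crank '{"delta_pos": [[-0.0011,0.0075,0],[-0.0011,0.008,0],[-0.0011,0.008,0],[-0.0011,0.008,0],[-0.0011,0.007,0],[-0.0011,0.0045,0],[0,0,0]], "twist": [-0.0103,-0.0103,-0.0103,-0.0103,-0.0103,-0.0103,0]}'
python3 -c "
from h import *
s=arm.read_state();print(s['position'],s['ee_rot'],s['contact_force']);p,W,s=grab('side','d34');print(caddy(W+[0,4.6,0]))"
python3 -m crank '{"delta_pos": [[0,-0.01,0],[0,-0.02,0],[0,-0.02,-0.02],[0,0,-0.04],[0,0,-0.04],[0,0,-0.04],[0,0,-0.04],[0,0,-0.04]], "twist": [0,0,0,0,0,0,0,0]}'
python3 -m crank '{"delta_pos": [[0,0.02,-0.04],[0,0.03,-0.03],[0,0.04,0],[0,0.04,0],[0,0.03,0],[0,0,0],[0,0,0]], "twist": [0,0,0,0,0,0,0]}'
python3 -c "
from h import *
p,W,s=grab('wrist','w35');print(s['position'],caddy(W));np.save('pics/w35W.npy',W)
p,W,s=grab('side','d35');print(caddy(W+[0,4.6,0]));grab('scene','s35')"
```

```text
clock: 42.9
position: [520.5, -194.8, 94.5]
ee_rot: [0.677, 0.736, -0.001, -0.001]
contact_force: [-5.7, -1.3, 3.6]
gripper_width: 85.5
[ 520.53753801 -194.80862141   94.49933294] [ 0.67695393  0.73602351 -0.00099467 -0.00133419] [-5.73118649 -1.33852228  3.58593709]
(np.int64(781), np.float64(73.06644787363291), array([ 616.16000282, -206.93784478]), np.float64(4.500000000000703), np.float64(165.72082986819498), np.float64(229.4643391082819))
clock: 43.62
position: [471.7, -198.6, 317.3]
ee_rot: [0.677, 0.736, 0.001, 0.002]
contact_force: [1.4, 0.4, -1.1]
gripper_width: 85.3
clock: 44.2
position: [630.7, -185.0, 379.5]
ee_rot: [0.677, 0.736, -0.0, -0.0]
contact_force: [-0.9, 0.1, -0.6]
gripper_width: 85.9
[ 630.67111041 -184.99337407  379.53196948] (np.int64(4440), np.float64(73.65961124614958), array([ 613.94118598, -185.95607204]), np.float64(4.800000000000708), np.float64(165.50917970063063), np.float64(271.0429615477191))
(np.int64(964), np.float64(73.11688630354575), array([ 613.6231917 , -185.50127351]), np.float64(4.900000000000709), np.float64(165.24904524234785), np.float64(272.74591078854667))
```

View pics/d35.png

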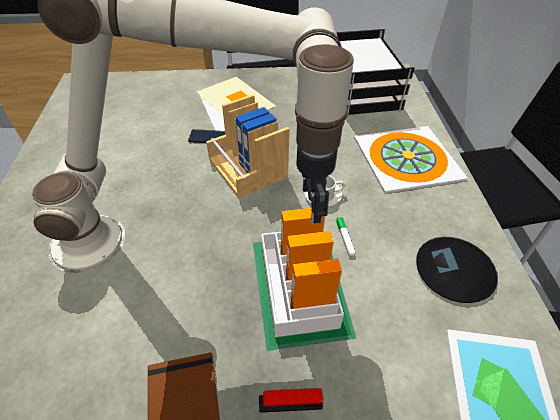

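View pics/w35.png

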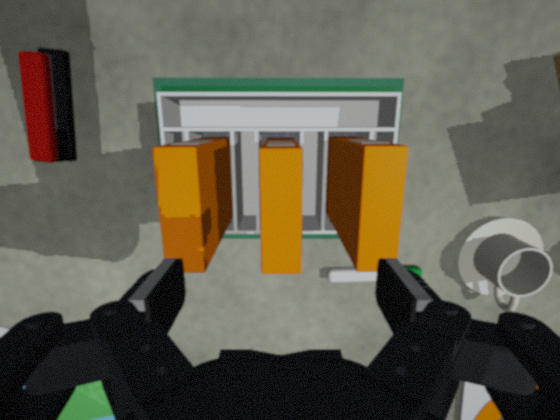

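Caddy sits at (614,-186), yaw 4.8°, inside an even green margin. I retreat a little and do a final check of boxes, blue boxes and other objects.

```bash
python3 -m crank '{"delta_pos": [[0,0,-0.03],[0.03,-0.02,-0.03],[0.03,-0.02,-0.02],[0,0,0],[0,0,0],[0,0,0],[0,0,0]], "twist": [0,0,0,0,0,0,0]}'
python3 - <<'E'
from h import *
p,W,s=grab("wrist","w36"); c=caddy(W); print(s["position"],c)
hsv=cv2.cvtColor(p,cv2.COLOR_BGR2HSV)
a=np.radians(4.8);ex=np.array([np.cos(a),np.sin(a)]);ey=np.array([-ex[1],ex[0]])
m=((hsv[...,1]>150)&(hsv[...,0]<25)&(abs(W[...,2]-204)<8)&(W[...,1]<0)&(W[...,0]<720)&(W[...,0]>500)).astype(np.uint8)
n,L,st,_=cv2.connectedComponentsWithStats(m)
for i in range(1,n):
    if st[i,4]<300: continue
    q=W[L==i]; d=q[:,:2]-c[2]; u=d@ex; v=d@ey
    print("box x",np.percentile(u,[2,98]).round(1),"mid",np.percentile(u,[2,98]).mean().round(1),"y",np.median(v).round(1),"z",np.median(q[:,2]).round(1))
p,W,s=grab("side","d36"); print(caddy(W+[0,4.6,0])); W=W+[0,4.6,0]
hsv=cv2.cvtColor(p,cv2.COLOR_BGR2HSV); U,V=ruv(W)
m=(hsv[...,0]>100)&(hsv[...,0]<130)&(hsv[...,1]>150)&(abs(W[...,2]-214)<6)&(abs(U)<90)&(abs(V)<110)
print("blue tops",np.percentile(U[m],[2,98]),np.percentile(V[m],[2,98]),np.median(W[...,2][m]))
# change image vs start for other objects
a0=cv2.imread("pics/side0.png"); cv2.imwrite("pics/diff.png",cv2.absdiff(a0,p))
E
```

```text
clock: 44.93
position: [586.5, -132.7, 457.0]
ee_rot: [0.677, 0.736, -0.0, -0.001]
contact_force: [0.5, 0.3, -0.7]
gripper_width: 85.7
[ 586.4879957  -132.7008757   456.95722572] (np.int64(3285), np.float64(73.66854204020615), array([ 613.92900391, -185.54477   ]), np.float64(4.800000000000708), np.float64(165.69719550147897), np.float64(271.1701021820063))
box x [-32.6  68.2] mid 17.8 y 80.7 z 203.9
box x [-31.8  62.2] mid 15.2 y -78.9 z 203.7
box x [-30.8  70.2] mid 19.7 y 2.1 z 203.8
(np.int64(970), np.float64(73.25678033795361), array([ 613.49218731, -185.35478036]), np.float64(5.0000000000007105), np.float64(165.32627587847912), np.float64(272.7262953010266))
blue tops [-51.55551047  48.42382033] [-59.26669352  14.78313596] 214.39437318635237
```

View pics/diff.png

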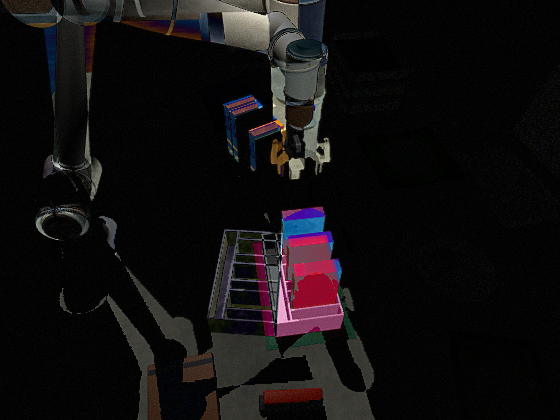

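The difference image shows changes only where the caddy, the orange boxes, the robot and its shadow are. The other objects have not moved. Handing in.

```bash
python3 -c "
from bench import job_done, arm
print(arm.read_state()['clock']); print(job_done())"
```

```text
45.0333
the job is handed in; nothing more can be done
None
```

All three orange boxes now stand upright in the caddy's bays, and the loaded caddy is in the middle of the green mat. I handed the job in at about 45 s of the 210 s allowed; no verdict is reported.

**How it went:** I tipped each box out by its back top edge and gripped it while it leaned on the rail. I then pressed it upright against the rack's side panel and lowered it into a bay. All three were in and let go before the caddy was moved. I then pushed the caddy onto the mat with the two open fingers, turning it by about 12° on the way.

**Last checks:**
- **Caddy:** measured at (614, -186) mm with yaw 4.8°, against a mat centre of about (615, -187) mm and yaw 4.8°. Wrist and side cameras agree within 1 mm.
- **Orange boxes:** x in the caddy is 15 to 20 mm and tops are at about 204 mm, so they are standing on the bay floors. The 15 mm reading is for the right-hand box, whose back edge was partly hidden.
- **Blue boxes:** still standing in their slots.
- **Other objects:** no visible movement compared with the first picture.
- **Robot:** clear of everything.

**One disagreement:** the fixed cameras were off from the wrist camera by about 5 mm (side) and 6 mm (scene). I used the wrist camera as the reference and corrected the side camera to match.

No knock to the caddy showed in any measurement.

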